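# Reverse the ratchet and nip up a carburettor bowl plug

## Robot

A 7-joint arm with a two-finger parallel gripper is mounted at the origin on the work surface. World frame = base frame: x ahead of the robot, y to its left, z up, the work surface at z = 0. Lengths are in m, angles in rad, forces in N, time in s.
With the tool pointing down it reaches from about 0.4 to 0.85 m from the base axis. Payload 4.5 kg.
Tool frame: the origin (TCP) lies on the mounting face of the last link; the fingertips stand 166 mm ahead of it and the grasp point (between the pads) lies 147 mm ahead of it; y points along the fingers, z is the direction in which the jaws open and shut, and the axes are right-handed (so a half turn about y gives the same grasp; the last joint's range is limited). The gripper opens to 88 mm and grips with 3 to 60 N. Pads are 18 mm wide; open, the fingers measure 123 mm over their backs; the gripper's body (75 mm by 187 mm) begins 45 mm behind the grasp point.
Start: joints at [-1.066, 0.689, -0.195, 1.565, 0.157, 0.902, -0.215], TCP at [0.283, 0.557, 0.405] pointing down, gripper open.
Joint ranges: [-3.01, 3.01], [-0.46, 2.08], [-1.47, 1.51], [0.13, 2.56], [-1, 4.14], [0.04, 2.09], [-2.66, 2.66]. Speed limits (rad/s): [2.57, 2.57, 3.14, 3.14, 3.14, 3.14, 3.14].

## Interface

Orientations are given as a unit quaternion [x, y, z, w].
In Python, from plant import r gives the robot as it stands.
- The arm moves only by the tool arm_command, never from a script. Its argument "deltas" is a list of rows, each an object of numbers: "dx", "dy", "dz": the shift along the tool's x, y, z each as a share of 1000 mm, from -1 to 1; "wx", "wy", "wz": the turn, a rotation vector about the tool's x, y, z each as a share of 45 degrees, from -1 to 1. In form: [{"dx": .., "dy": .., "dz": .., "wx": .., "wy": .., "wz": ..}, ...]. A call has exactly 5 rows; each row is the pose to reach, as a shift and turn from the pose commanded when the call began, along the tool's axes at that moment; what a row does not reach only later rows make up. A row lasts 1/10 s, in which the tool goes at most 50 mm and 8.59 degrees, less where a joint would pass 70% of its speed; a pose out of reach is approached as far as the arm can. A call with a number of a shift or a turn outside -1 to 1 is refused whole. A call with a gripper value outside its range is refused whole. "claw" is the opening, from -1 (shut) to 1 (fully open), set as the call begins (left out, the last holds). The fingers move at their own pace and stop on an object; "grip_force" is the grip in N (left out, the last holds). Time passes only in rows, so rows that repeat a pose let the fingers close, or fill a call up. It gives the time, the measured TCP pose, the force and the opening at its end, in the units of the state.
- r.get_state(): the state, without advancing time (a new reading comes with each control period).
- r.snapshot(name): name is "scene" or "side" or "wrist"; returns the picture (400x640x3 uint8, red, green, blue); there is no depth.
- r.get_calibration(name): a dict with "vertical_fov" (degrees; the focal length in pixels is half the picture's height over the tangent of half this angle, whatever the lens; pixels are square), "cx", "cy" (the principal point, pixels), "k1" (the pictures are not rectified: a ray, as slopes to the right and down, at radius r is drawn at 1 + k1 r^2 times it, then the intrinsics apply), "R" (3x3) and "t" (3): a world point X has camera coordinates R X + t. Camera axes: x right, y down, z forward; pixel columns grow to the right and rows downward; lengths in m; the calibration is good to about 2 mm. A picture is of the moment at which its call begins: read the wrist's pose just before it. get_calibration takes no time and is no camera call; for the wrist camera it gives the pose at the moment of the call.
- r.finish_job(): hands the job in, once; it reports no verdict.
The state is a dict: "clock": time; "q": joint angles; "qd": joint speeds; "joint_torque": joint torques, N m; "tool_pos": TCP position; "eef_rot": TCP orientation; "contact_force": force on the tool from outside, world axes, zero at the start; "moment": the same for the moment, N m; "opening": opening from 0.0 (shut) to 1.0 (fully open).
Only numpy, scipy, OpenCV 4.12 (cv2) and the standard library are available. Lean on these libraries where they do the work, as an engineer would, in place of code of your own. Each camera call takes 0.05 s, during which the arm holds its last target.

## Task

The ratchet on the float-bowl plug of the carburettor in the vice is still set to undo: flip its direction lever over to tighten, then make sure of it by swinging the handle back (anticlockwise seen from above) about an eighth of a turn, feeling it click round freely while the plug stays put. Then screw the plug down clockwise, stroke by stroke, until it is seated and nipped up to about 2.2 newton-metres, and let go; the soft alloy thread strips at 3. Leave the other things on the mat where they are.

Things in the scene. Friction and masses are not known exactly. Their poses are not given: they have to be found in the camera images.
- vice: Grey drill vice fixed to the bench, screw towards the robot, an upside-down aluminium carburettor in its jaws: bowl uppermost, its plug in the middle under a 24 mm dia. steel socket. Origin: on the mat under the vertical axis of plug, socket and ratchet. z up; x away from the screw. Reaches 131 mm to -x, 65 mm to +x, 75 mm to either side; below 142 mm but for socket and ratchet.
- head_top (a point): Centre of the top face of the ratchet's round steel head (38 mm dia., 16 mm thick), on the plug's axis, 190 mm above the vice's origin. x axis along the handle towards its free end, z up; this frame turns with the ratchet.
- handle_grip (a point): Middle of the handle's grip, a level steel bar with dark bands, 17 mm dia., 78 to 183 mm from the plug's axis (the shank before it is 12 mm dia.); this point is on its centre line, 135 mm from the axis, 8 mm below the head's top face. Axes as head_top. The handle swings level about the plug's axis, without stops, clear of all else.
- lever_tab (a point): Middle of the direction lever's thumb tab, a dark steel block 12 mm long, 8 wide, 12 high, on top of the head: its top is 13 mm above the head's top face, this point 8 mm. It is 24 mm from the lever's vertical pin, which is 24 mm from the plug's axis towards the handle. Tab 9 mm to -y of head_top's frame: undo; 9 mm to +y: tighten. The lever is 4 mm thick. x axis from tab to pin.
- lever (a joint): Direction lever, rad: 0 to 0.1 set to undo, 0.7 to 0.8 set to tighten; grows as the tab is pushed to +y of head_top's frame (clockwise about its pin), stop at 0.8. Half-way it clicks over a spring detent: 4 to 6 N at the tab, dropping to nothing, then it jumps over by itself; beyond 0.7 it has only a little play.
- wrench (a joint): Handle angle about the plug's axis in the vice's frame, rad, anticlockwise from above positive; 0: along the vice's +x. 20 teeth, 0.31 rad apart: free-wheeling, the handle needs less than 1.5 N at the grip's middle; in the driving direction it first takes up as much as 0.31 rad of slack, then turns the plug. It stays where it is left.
- plug (a joint): Angle of the plug up to its seat, rad, clockwise (tightening) positive: -2.6 to -1.7 at the start, 0 when its washer meets the bowl. Turning it down takes 0.8 Nm (4 to 6 N at the grip's middle); it does not turn by itself.
- washer (a joint): How far the plug has turned in squeezing the washer, rad: 0 until the torque passes 1.8 Nm (13.3 N square to the handle at the grip's middle), then it grows to 0.03. After that the plug yields at 2.4 Nm (18 N) for 0.04 rad more. It does not spring back.
- thread (a joint): How far the thread has been stripped, rad: 0 while it is whole; it gives way at 3.0 Nm (22 N at the grip's middle).
- socket_mark (a point): A point on the outside of the socket, 12 mm from the plug's axis and 160 mm above the vice's origin; it turns with the plug.
- oil_bottle: Bystander: amber oil bottle with a white cap, 48 mm dia., 105 mm high, loose on the mat. Origin under its middle.
- tin: Bystander: plain brass-coloured tin, 64 mm dia., 75 mm high, loose on the mat. Origin under its middle.
- screwdriver: Bystander: red-handled screwdriver, 170 mm long, lying loose on the mat. Origin under its middle.
- spare_bowl: Bystander: spare aluminium float bowl, open side up, 70 x 62 mm, 30 mm high, loose on the mat. Origin under its middle.

How it is judged:
On the way, in this order (a step that is already met when the one before it is completed fails the run):
1. the direction lever is thrown over to tighten (lever past 0.6 rad) and the plug has not been turned (value of joint lever above 0.6 rad and distance of socket_mark from where it was at the start of the episode below 0.002 m), for 0.2 s.
2. lever at tighten, the handle is swung back until its grip is over 80 mm (35 degrees) from its start while the socket stays within 2 mm (10 degrees): it free-wheels (all of step 1 and distance of handle_grip from where it was at the start of the episode above 0.08 m), for 0.1 s.
3. the plug is screwed down to its seat and nipped up (washer squeezed by more than 0.015 rad) (value of joint plug above -0.03 rad and value of joint washer above 0.015 rad), for 0.1 s.
At the end, for the whole second after the job is handed in: The plug is down on its seat (within 0.03 rad) and nipped up: its washer squeezed by more than 0.015 rad, which takes more than 1.8 Nm, the thread whole (under 0.03 rad of slip, that is never over 3 Nm); the lever still stands at tighten (past 0.6 rad) and the ratchet is at rest, let go (all of step 3 and value of joint thread below 0.03 rad and value of joint lever above 0.6 rad and velocity of joint wrench between -0.05 and 0.05 rad/s); the robot touches nothing.
It fails at once if the plug's thread is stripped: pulled beyond 3 Nm (value of joint thread above 0.03 rad).
It fails at once if a bystander (oil bottle, tin, screwdriver, spare bowl) is shifted by more than 20 mm (distance of any of oil_bottle, tin, screwdriver, spare_bowl from where it was at the start of the episode above 0.02 m).
It also fails if it takes over 72 s, if anything falls off the work surface, if the arm or the gripper's body presses on something with over 40 N, if the wrist force passes 120 N, or if a joint passes its speed limit or range.

## Working session

There is one attempt and no reset: what is moved stays moved. The work goes in short steps, Python scripts to look and compute and a tool call to move; the robot and the scene stay as the last step left them, time stands still between calls to the robot, and variables do not carry over. Pictures are saved under pics/ and viewed, and the job is handed in when it is done.

Besides the shell and the picture viewer there is one more tool, called after "Request:" as name(argument=value, ...), one argument or row to a line, values as JSON. arm_command: Moves the arm, as the interface text tells. Shift numbers are shares of 1000 mm and turn numbers shares of 45 degrees, none past 1 either way. Its arguments: {"type":"object","properties":{"deltas":{"type":"array","items":{"type":"object","properties":{"dx":{"type":"number","minimum":-1,"maximum":1},"dy":{"type":"number","minimum":-1,"maximum":1},"dz":{"type":"number","minimum":-1,"maximum":1},"wx":{"type":"number","minimum":-1,"maximum":1},"wy":{"type":"number","minimum":-1,"maximum":1},"wz":{"type":"number","minimum":-1,"maximum":1}}}},"claw":{"type":"number"},"grip_force":{"type":"number"}},"required":["deltas"]}

```bash
ls; mkdir -p pics
python3 - <<'E'
from plant import r
import cv2
s=r.get_state()
for k,v in s.items(): print(k,v)
for n in ("scene","side","wrist"):
    print(n,r.get_calibration(n))
    im=r.snapshot(n); cv2.imwrite(f"pics/{n}0.png",im[:,:,::-1])
E
```

```text
pics
clock 0.0
q [-1.06619838  0.68998352 -0.19454412  1.56633978  0.15728565  0.90248193
 -0.21507992]
qd [ 1.17740635e-04  7.45405786e-04 -1.04408626e-03 -1.53285996e-03
 -3.31217513e-05  3.47215603e-04 -8.12492140e-04]
joint_torque [-6.88023119e-04 -5.27566159e+01 -1.26733806e+00 -1.53430706e+01
 -5.27456333e-02  6.58882374e-03  1.57854743e-04]
tool_pos [0.28336111 0.55670791 0.40391194]
eef_rot [ 0.68824852 -0.16499409  0.16476282 -0.68698191]
contact_force [-0.67281293 -0.07064298  0.66951749]
moment [ 0.01370025 -0.00742444 -0.00711573]
opening 1.000031295481764
scene {'vertical_fov': 53.089281752779655, 'cx': 314.9896701746471, 'cy': 201.89008314782578, 'k1': -0.01743354672636493, 'R': array([[-0.34577948,  0.9380851 , -0.02080615],
       [ 0.5785564 ,  0.19569466, -0.79181822],
       [-0.73872122, -0.28583202, -0.61040233]]), 't': array([ 0.15490227, -0.22728776,  1.31998424])}
side {'vertical_fov': 57.985219170393044, 'cx': 322.8523107257238, 'cy': 202.2287674540907, 'k1': -0.07508674531686153, 'R': array([[ 0.98458696, -0.17467   ,  0.00888313],
       [-0.11894402, -0.70597543, -0.69817692],
       [ 0.12822183,  0.6863593 , -0.71587015]]), 't': array([-0.57452301,  0.18702009,  0.96250436])}
wrist {'vertical_fov': 71.79114107651348, 'cx': 318.7864619212895, 'cy': 194.3459528361024, 'k1': -0.03756869118769401, 'R': array([[ 0.45372601,  0.89114063, -0.00104275],
       [ 0.85157999, -0.43323826,  0.29515441],
       [ 0.26257233, -0.13480722, -0.955449  ]]), 't': array([-0.62308737, -0.04252303,  0.38966761])}
```

View pics/scene0.png

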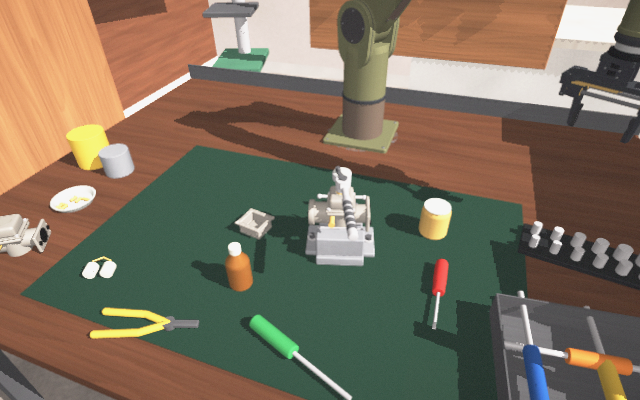

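View pics/side0.png

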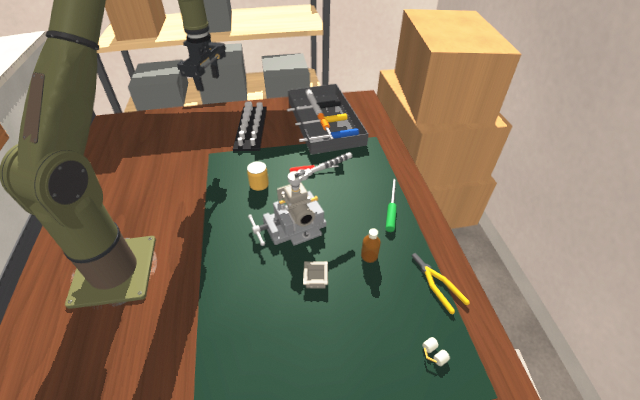

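View pics/wrist0.png

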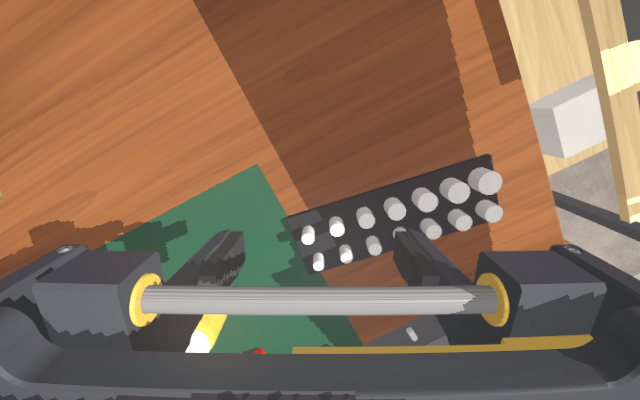

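```bash
cat > h.py <<'E'
import numpy as np, cv2
from scipy.spatial.transform import Rotation as Ro
def K(c):
    f=200/np.tan(np.radians(c["vertical_fov"])/2); return f
def proj(c,X):
    X=np.atleast_2d(X); p=X@np.array(c["R"]).T+c["t"]; s=p[:,:2]/p[:,2:]
    r2=(s**2).sum(1,keepdims=True); s=s*(1+c["k1"]*r2); return s*K(c)+[c["cx"],c["cy"]]
def ray(c,uv):
    d=(np.array(uv,float)-[c["cx"],c["cy"]])/K(c); s=d.copy()
    for _ in range(20): s=d/(1+c["k1"]*(s@s))
    R=np.array(c["R"]); v=R.T@np.array([s[0],s[1],1]); return -R.T@np.array(c["t"]), v/np.linalg.norm(v)
def onz(c,uv,z):
    o,v=ray(c,uv); return o+v*(z-o[2])/v[2]
def tri(cs,uvs):
    A=np.zeros((3,3));b=np.zeros(3)
    for c,uv in zip(cs,uvs):
        o,v=ray(c,uv);P=np.eye(3)-np.outer(v,v);A+=P;b+=P@o
    X=np.linalg.solve(A,b); return X,[proj(c,X)[0]-uv for c,uv in zip(cs,uvs)]
def crop(im,x0,y0,x1,y1,s,name):
    cv2.imwrite(name,cv2.resize(im[y0:y1,x0:x1],None,fx=s,fy=s,interpolation=cv2.INTER_CUBIC))
E
python3 - <<'E'
import cv2
from h import *
crop(cv2.imread("pics/scene0.png"),290,150,390,280,4.6*1,"pics/scene0c.png")
crop(cv2.imread("pics/side0.png"),240,140,370,250,5,"pics/side0c.png")
E
```

```text
(no output)
```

View pics/scene0c.png

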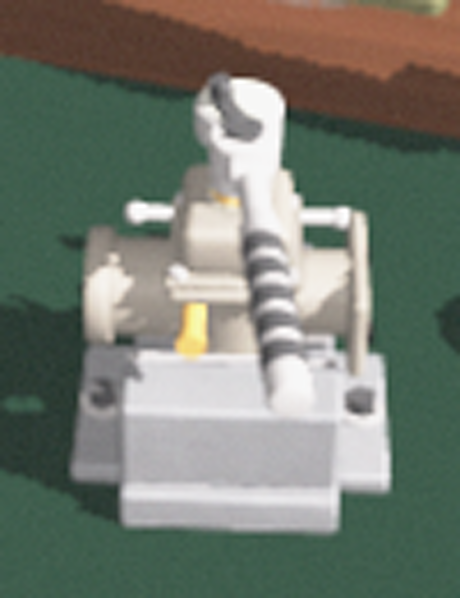

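View pics/side0c.png

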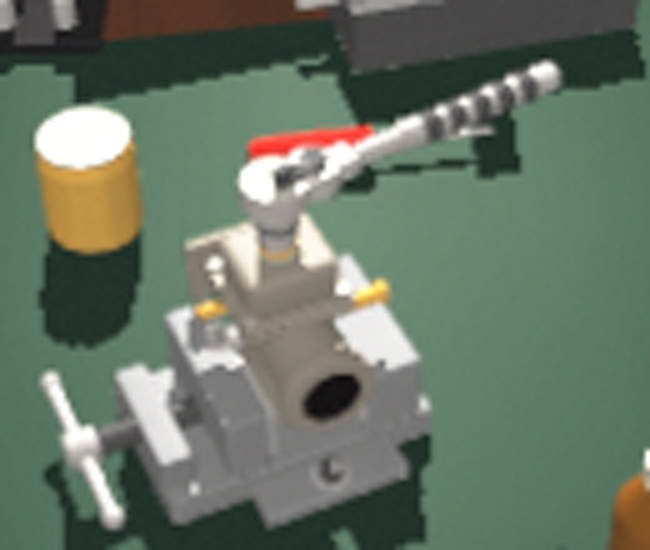

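Run:
```python
from plant import r
from h import *
a=r.get_calibration("scene"); b=r.get_calibration("side")
S=lambda x,y:(290+x/4.6,150+y/4.6)
D=lambda x,y:(240+x/5,140+y/5)
for nm,s,d in (("head",S(243,108),D(273,178)),("end",S(293,395),D(548,74)),):
    X,e=tri([a,b],[s,d]);print(nm,X,e)
    for z in (.19,.182): print(onz(a,s,z),onz(b,d,z))
print("cams",-np.array(a["R"]).T@a["t"],-np.array(b["R"]).T@b["t"])
s=r.get_state();R=Ro.from_quat(s["eef_rot"]).as_matrix();print(R)
w=r.get_calibration("wrist");o=-np.array(w["R"]).T@w["t"]
print("wristcam in tool",R.T@(o-s["tool_pos"]));print(R.T@np.array(w["R"]).T)
```

```text
head [0.52198567 0.09056136 0.18818955] [array([ 0.13086432, -0.12542816]), array([0.08977459, 0.10130727])]
[0.52511559 0.09121144 0.19      ] [0.52163646 0.0889556  0.19      ]
[0.51354232 0.08783539 0.182     ] [0.52235664 0.09800421 0.182     ]
end [0.68731709 0.15937149 0.18398832] [array([-0.22363583,  0.19012173]), array([-0.1196497 , -0.11824029])]
[0.6931527  0.16116995 0.19      ] [0.68543921 0.15139602 0.19      ]
[0.68464178 0.15906884 0.182     ] [0.688224   0.16123165 0.182     ]
cams [1.16016119 0.27646125 0.62897379] [ 0.46449871 -0.62894417  0.82470481]
[[ 8.91218159e-01 -5.20500657e-04  4.53574605e-01]
 [-4.53574884e-01 -1.31895690e-03  8.91217193e-01]
 [ 1.34366220e-04 -9.99998995e-01 -1.41156437e-03]]
wristcam in tool [-0.074343    0.01976381 -0.00117547]
[[ 1.79148858e-04  9.55495850e-01  2.95004489e-01]
 [-6.28344718e-04 -2.95004328e-01  9.55495710e-01]
 [ 9.99999787e-01 -3.56540477e-04  5.47531082e-04]]
```

```bash
cat >> h.py <<'E'
def yaw(s):
    R=Ro.from_quat(s["eef_rot"]).as_matrix(); return np.degrees(np.arctan2(R[1,0],R[0,0]))
def Ry(deg):
    c,s=np.cos(np.radians(deg)),np.sin(np.radians(deg)); return np.array([[c,0,-s],[s,0,c],[0,-1,0]])
def delta(s,pos,yw,p0=None,R0=None):
    "deltas from measured (or given) pose to a tool-down pose"
    R=Ro.from_quat(s["eef_rot"]).as_matrix() if R0 is None else R0
    p=np.array(s["tool_pos"]) if p0 is None else p0
    d=R.T@(np.array(pos)-p); w=Ro.from_matrix(R.T@Ry(yw)).as_rotvec()/np.radians(45)
    return np.round(d,4),np.round(w,4)
E
python3 - <<'E'
from plant import r
from h import *
s=r.get_state()
print(delta(s,[.522,.091,.43],22.7),yaw(s))
E
```

```text
(array([ 0.4239, -0.0254, -0.3069]), array([ 1.8000e-03, -1.1039e+00, -6.0000e-04])) -26.973277419974778
```

Request:
arm_command(
  deltas=[
    {"dx":0.036,"dy":-0.012,"dz":-0.026,"wy":-0.1},
    {"dx":0.074,"dy":-0.0254,"dz":-0.054,"wy":-0.25},
    {"dx":0.112,"dy":-0.0254,"dz":-0.082,"wy":-0.4},
    {"dx":0.15,"dy":-0.0254,"dz":-0.109,"wy":-0.5},
    {"dx":0.188,"dy":-0.0254,"dz":-0.136,"wy":-0.6},
  ],
  claw=0.0,
)

```text
invalid input at $.deltas[0]: expected keys dx, dy, dz, wx, wy, wz
```

Request:
arm_command(
  deltas=[
    {"dx":0.036,"dy":-0.012,"dz":-0.026,"wx":0,"wy":-0.1,"wz":0},
    {"dx":0.074,"dy":-0.0254,"dz":-0.054,"wx":0,"wy":-0.25,"wz":0},
    {"dx":0.112,"dy":-0.0254,"dz":-0.082,"wx":0,"wy":-0.4,"wz":0},
    {"dx":0.15,"dy":-0.0254,"dz":-0.109,"wx":0,"wy":-0.5,"wz":0},
    {"dx":0.188,"dy":-0.0254,"dz":-0.136,"wx":0,"wy":-0.6,"wz":0},
  ],
  claw=0.0,
)

```text
clock: 0.65
tool_pos: [0.3899, 0.3487, 0.4301]
eef_rot: [0.707, 0.001, -0.001, -0.707]
contact_force: [0.5, -0.0, -0.3]
opening: 0.565
```

Run:
```python
from plant import r
from h import *
s=r.get_state()
print(delta(s,[.522,.091,.43],22.7),yaw(s),s["opening"],s["q"])
```

```text
(array([ 1.311e-01,  2.000e-04, -2.582e-01]), array([ 3.000e-04, -4.994e-01,  2.000e-04])) 0.2260028055979802 0.5654616217872802 [-0.58542316  0.53660082 -0.36696686  1.83421518  0.25466635  0.81696178
  0.49391982]
```

Request:
arm_command(
  deltas=[
    {"dx":0.02,"dy":0,"dz":-0.04,"wx":0,"wy":-0.1,"wz":0},
    {"dx":0.04,"dy":0,"dz":-0.08,"wx":0,"wy":-0.2,"wz":0},
    {"dx":0.06,"dy":0,"dz":-0.12,"wx":0,"wy":-0.3,"wz":0},
    {"dx":0.08,"dy":0,"dz":-0.16,"wx":0,"wy":-0.4,"wz":0},
    {"dx":0.101,"dy":0,"dz":-0.2,"wx":0,"wy":-0.5,"wz":0},
  ],
)

```text
clock: 1.15
tool_pos: [0.4909, 0.1488, 0.43]
eef_rot: [0.693, 0.139, -0.139, -0.693]
contact_force: [-0.1, -0.1, 0.5]
opening: 0.499
```

Run:
```python
from plant import r
from h import *
s=r.get_state()
w=r.get_calibration("wrist"); im=r.snapshot("wrist")
cv2.imwrite("pics/wrist1.png",im[:,:,::-1])
print(delta(s,[.522,.091,.43],22.7),yaw(s),s["opening"],s["q"])
H=np.array([.522,.091,.19]);R=Ry(22.7);u=R[:,0];v=R[:,2]
for n,p in (("head",H),("grip",H+.135*u+[0,0,-.008]),("end",H+.183*u+[0,0,-.008])): print(n,proj(w,p))
```

```text
(array([ 0.0064,  0.    , -0.0653]), array([-0.    ,  0.0004, -0.0004])) 22.717839428895303 0.499067665662707 [-0.06819635  0.54027078 -0.49719576  1.85842831  0.33961699  0.82766326
  1.22882075]
head [[244.745506   210.35785988]]
grip [[257.69826589 330.15556169]]
end [[260.92730696 365.01845787]]
```

View pics/wrist1.png

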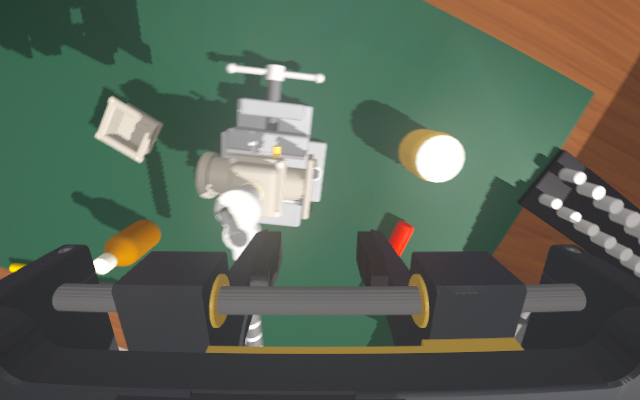

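Run:
```python
from h import *
crop(cv2.imread("pics/wrist1.png"),190,170,310,260,6,"pics/wrist1c.png")
```

```text
(no output)
```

View pics/wrist1c.png

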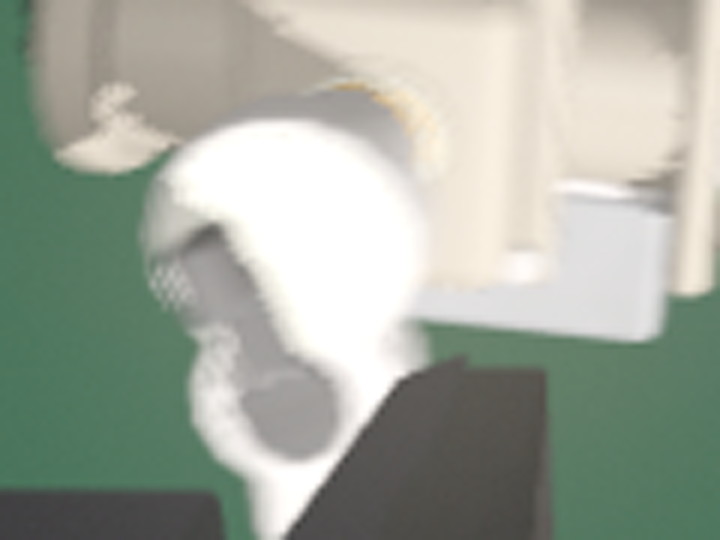

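Request:
arm_command(
  deltas=[
    {"dx":0,"dy":0.005,"dz":-0.02,"wx":0,"wy":0,"wz":0},
    {"dx":0,"dy":0.015,"dz":-0.045,"wx":0,"wy":0,"wz":0},
    {"dx":0,"dy":0.025,"dz":-0.065,"wx":0,"wy":0,"wz":0},
    {"dx":0,"dy":0.03,"dz":-0.07,"wx":0,"wy":0,"wz":0},
    {"dx":0,"dy":0.03,"dz":-0.07,"wx":0,"wy":0,"wz":0},
  ],
)

```text
clock: 1.7
tool_pos: [0.5171, 0.0856, 0.3994]
eef_rot: [-0.694, -0.137, 0.138, 0.694]
contact_force: [-0.0, -0.2, 0.8]
opening: 0.502
```

Run:
```python
from plant import r
from h import *
s=r.get_state()
w=r.get_calibration("wrist"); im=r.snapshot("wrist")
cv2.imwrite("pics/wrist2.png",im[:,:,::-1])
print(s["tool_pos"],yaw(s))
H=np.array([.524,.086,.19]);R=Ry(22.7);u=R[:,0];v=R[:,2]
for n,p in (("head",H),("pin",H+.024*u),("grip",H+.135*u+[0,0,-.008]),("end",H+.183*u+[0,0,-.008])): print(n,proj(w,p))
crop(im[:,:,::-1],240,150,400,400,2.4*1,"pics/wrist2c.png")
```

```text
[0.51709022 0.08555879 0.39937627] 22.438877719310806
head [[318.64786027 225.41572931]]
pin [[318.80223427 254.11079639]]
grip [[319.37061215 355.9132343 ]]
end [[319.56974881 392.83121468]]
```

View pics/wrist2c.png

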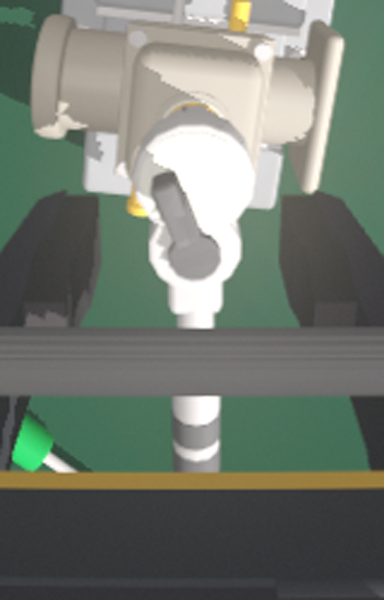

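Run:
```python
from plant import r
from h import *
s=r.get_state()
H=np.array([.5235,.0875,0]);R=Ry(22.6);u=R[:,0];v=R[:,2]
print(delta(s,H+.001*u+[0,0,.362],22.6),s["contact_force"])
```

```text
(array([ 0.0074,  0.038 , -0.0018]), array([-0.0013, -0.0012, -0.0006])) [-0.54361687  0.31038322  0.26255305]
```

Request:
arm_command(
  deltas=[
    {"dx":0.003,"dy":0.01,"dz":-0.002,"wx":0,"wy":0,"wz":0},
    {"dx":0.007,"dy":0.02,"dz":-0.002,"wx":0,"wy":0,"wz":0},
    {"dx":0.007,"dy":0.03,"dz":-0.002,"wx":0,"wy":0,"wz":0},
    {"dx":0.007,"dy":0.038,"dz":-0.002,"wx":0,"wy":0,"wz":0},
    {"dx":0.007,"dy":0.038,"dz":-0.002,"wx":0,"wy":0,"wz":0},
  ],
)

```text
clock: 2.25
tool_pos: [0.5239, 0.0868, 0.3607]
eef_rot: [0.693, 0.137, -0.139, -0.693]
contact_force: [0.4, 0.1, 0.9]
opening: 0.5
```

Run:
```python
from plant import r
from h import *
s=r.get_state()
w=r.get_calibration("wrist"); im=r.snapshot("wrist")
print(s["tool_pos"],yaw(s),s["contact_force"],s["clock"],s["opening"])
crop(im[:,:,::-1],200,150,440,350,3,"pics/wrist3c.png")
im=r.snapshot("side")
crop(im[:,:,::-1],240,120,370,220,5,"pics/side3c.png")
```

```text
[0.5239358  0.08682297 0.36067623] 22.562082610187307 [0.39102615 0.14565188 0.9205706 ] 2.25 0.49986332077420326
```

View pics/wrist3c.png

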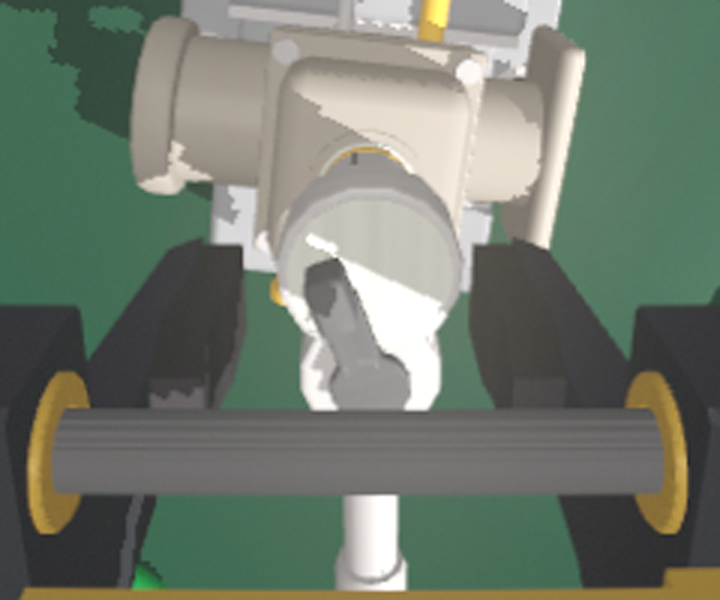

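View pics/side3c.png

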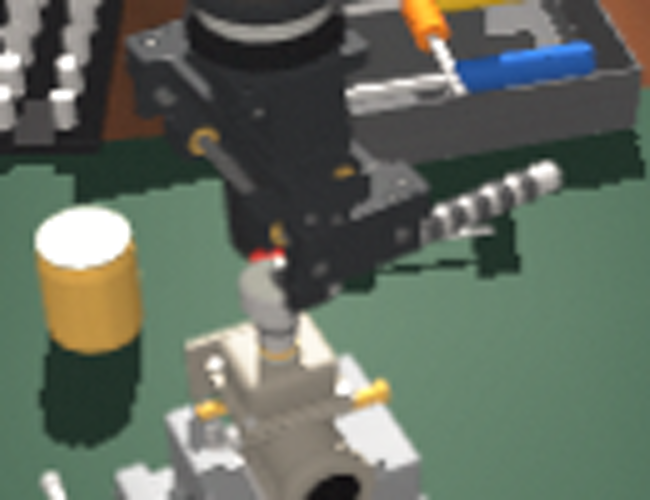

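Request:
arm_command(
  deltas=[
    {"dx":0,"dy":0,"dz":0.006,"wx":0,"wy":0,"wz":0},
    {"dx":0,"dy":0,"dz":0.011,"wx":0,"wy":0,"wz":0},
    {"dx":0,"dy":0,"dz":0.015,"wx":0,"wy":0,"wz":0},
    {"dx":0,"dy":0,"dz":0.019,"wx":0,"wy":0,"wz":0},
    {"dx":0,"dy":0,"dz":0.023,"wx":0,"wy":0,"wz":0},
  ],
)

```text
clock: 2.85
tool_pos: [0.5151, 0.1062, 0.3621]
eef_rot: [0.695, 0.136, -0.138, -0.692]
contact_force: [-1.2, -5.3, 1.3]
opening: 0.497
```

Run:
```python
from plant import r
from h import *
s=r.get_state()
print(s["tool_pos"],yaw(s),s["contact_force"],s["clock"])
w=r.get_calibration("wrist"); im=r.snapshot("wrist")
crop(im[:,:,::-1],200,150,440,350,3,"pics/wrist4c.png")
```

```text
[0.51512091 0.10616178 0.36208327] 22.403150454248287 [-1.23988781 -5.30107936  1.34971416] 2.85
```

View pics/wrist4c.png

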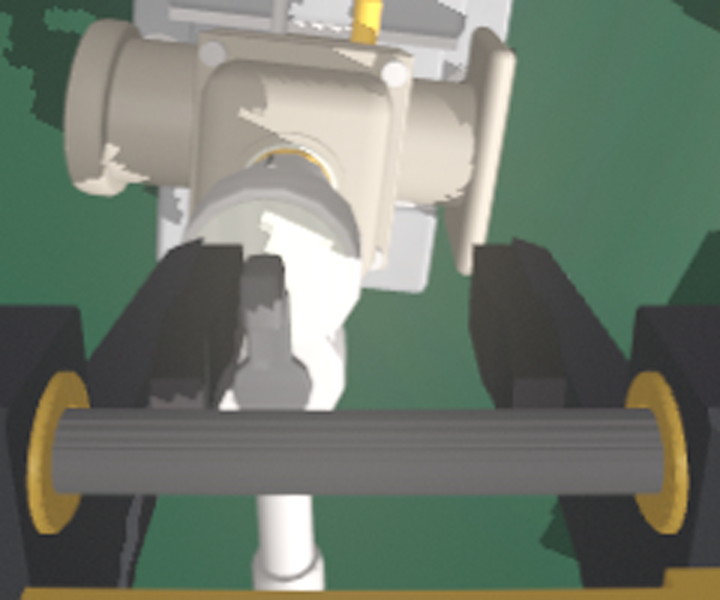

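Request:
arm_command(
  deltas=[
    {"dx":0,"dy":0,"dz":0.0015,"wx":0,"wy":0,"wz":0},
    {"dx":0,"dy":0,"dz":0.003,"wx":0,"wy":0,"wz":0},
    {"dx":0,"dy":0,"dz":0.0045,"wx":0,"wy":0,"wz":0},
    {"dx":0,"dy":0,"dz":0.0055,"wx":0,"wy":0,"wz":0},
    {"dx":0,"dy":0,"dz":0.0065,"wx":0,"wy":0,"wz":0},
  ],
)

```text
clock: 3.4
tool_pos: [0.5139, 0.1132, 0.3623]
eef_rot: [0.694, 0.138, -0.137, -0.693]
contact_force: [3.2, -4.2, 0.0]
opening: 0.5
```

Run:
```python
from plant import r
from h import *
s=r.get_state()
print(s["tool_pos"],yaw(s),s["contact_force"],s["clock"])
w=r.get_calibration("wrist"); im=r.snapshot("wrist")
crop(im[:,:,::-1],200,150,440,350,3,"pics/wrist5c.png")
```

```text
[0.51393741 0.11322552 0.36225457] 22.461601348867237 [ 3.19702198 -4.205152    0.02852115] 3.4
```

View pics/wrist5c.png

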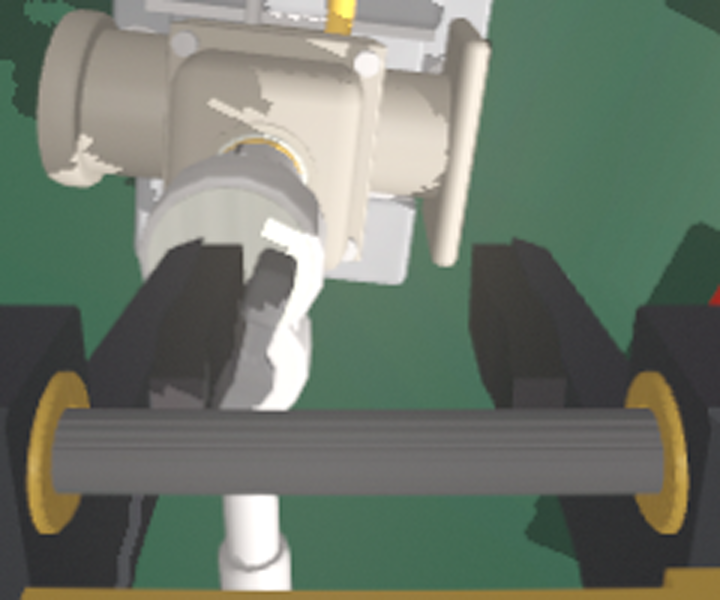

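Run:
```python
from plant import r
from h import *
w=r.get_calibration("wrist"); s=r.get_state(); print(s["clock"],s["contact_force"],s["tool_pos"])
for H in ([.5226,.0897,.19],):
  H=np.array(H);R=Ry(22.6);u=R[:,0];v=R[:,2];z=np.array([0,0,1])
  f=lambda p:(proj(w,p)[0]-[200,150])*3
  print("head",f(H),"left/right",f(H-.019*v),f(H+.019*v),"shank60",f(H+.06*u-.008*z))
  print("pin",f(H+.024*u+.005*z))
  for L in (0,.4,.6,.7,.8):
    a=L-.4; t=H+.024*u+.024*(-np.cos(a)*u+np.sin(a)*v)
    print(L,f(t+.013*z),f(t+.001*z))
```

```text
3.45 [ 2.53202603 -4.13909194  0.28785242] [0.51388155 0.11342247 0.36227492]
head [243.84940987 262.64763116] left/right [150.49860295 262.58872513] [337.56784569 262.58113297] shank60 [259.87222566 478.97024267]
pin [245.91786389 379.00691221]
0 [185.90426086 302.38326282] [197.5381568  273.32085328]
0.4 [234.84214225 293.44727979] [243.20334774 264.85581726]
0.6 [260.29221089 295.73473495] [266.91601448 267.00128246]
0.7 [272.7550858  298.55633956] [278.52402557 269.65838722]
0.8 [284.85314881 302.45378335] [289.79117662 273.33208861]
```

Request:
arm_command(
  deltas=[
    {"dx":0,"dy":0,"dz":-0.004,"wx":0,"wy":0,"wz":0},
    {"dx":0,"dy":0,"dz":-0.01,"wx":0,"wy":0,"wz":0},
    {"dx":0,"dy":-0.01,"dz":-0.012,"wx":0,"wy":0,"wz":0},
    {"dx":0,"dy":-0.025,"dz":-0.015,"wx":0,"wy":0,"wz":0},
    {"dx":0,"dy":-0.03,"dz":-0.022,"wx":0,"wy":0,"wz":0},
  ],
)

```text
clock: 3.95
tool_pos: [0.5218, 0.0945, 0.3938]
eef_rot: [-0.693, -0.139, 0.138, 0.694]
contact_force: [-0.3, -0.2, -1.2]
opening: 0.499
```

Run:
```python
from plant import r
from h import *
s=r.get_state()
print(s["tool_pos"],yaw(s),s["contact_force"],s["clock"])
w=r.get_calibration("wrist"); im=r.snapshot("wrist")
crop(im[:,:,::-1],220,140,420,400,2.3,"pics/wrist6c.png")
H=np.array([.5226,.0897,.19]);R=Ry(22.6);u=R[:,0];v=R[:,2];z=np.array([0,0,1])
f=lambda p:(proj(w,p)[0]-[220,140])*2.3
print("head",f(H),"shank60",f(H+.06*u-.008*z))
print("pin",f(H+.024*u+.005*z))
for L in (0,.4,.6,.7,.8):
    a=L-.4; t=H+.024*u+.024*(-np.cos(a)*u+np.sin(a)*v)
    print(L,f(t+.013*z),f(t+.001*z))
```

```text
[0.52183608 0.0944527  0.39383477] 22.60123045771689 [-0.30750577 -0.18628867 -1.20356729] 3.95
head [218.70509833 178.19369277] shank60 [219.71136961 327.61226382]
pin [218.84602126 254.86347623]
0 [186.27831089 200.98950304] [188.60781317 185.08488026]
0.4 [218.18121045 195.02120601] [218.66712308 179.41308355]
0.6 [234.51952816 196.52121976] [234.05755081 180.83821855]
0.7 [242.46572665 198.3842111 ] [241.54389893 182.60848314]
0.8 [250.14496215 200.96156636] [248.78025173 185.05794601]
```

View pics/wrist6c.png

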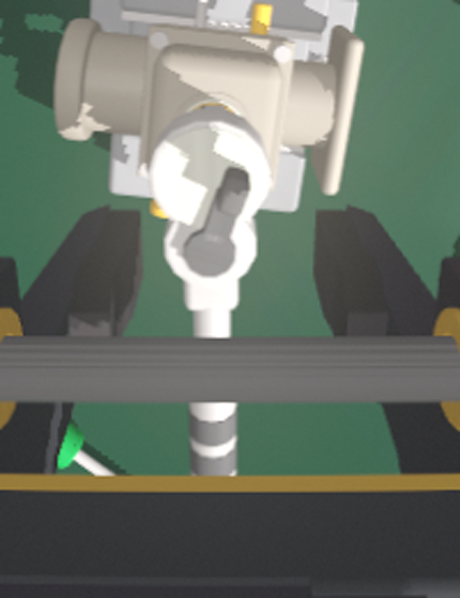

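Run:
```python
from plant import r
from h import *
s=r.get_state()
H=np.array([.5227,.0893,0]);R=Ry(22.6);u=R[:,0]
print(delta(s,H+.135*u+[0,0,.329],22.6))
```

```text
(array([ 0.1337,  0.0652, -0.0027]), array([ 0.0012, -0.0032,  0.0037]))
```

Request:
arm_command(
  deltas=[
    {"dx":0.045,"dy":0.0,"dz":-0.003,"wx":0,"wy":0,"wz":0},
    {"dx":0.09,"dy":0,"dz":-0.003,"wx":0,"wy":0,"wz":0},
    {"dx":0.125,"dy":0.0,"dz":-0.003,"wx":0,"wy":0,"wz":0},
    {"dx":0.134,"dy":0.01,"dz":-0.003,"wx":0,"wy":0,"wz":0},
    {"dx":0.134,"dy":0.02,"dz":-0.003,"wx":0,"wy":0,"wz":0},
  ],
  claw=-0.2,
)

```text
clock: 4.5
tool_pos: [0.6469, 0.1426, 0.3708]
eef_rot: [-0.693, -0.138, 0.138, 0.694]
contact_force: [-0.1, -0.4, -0.4]
opening: 0.402
```

Run:
```python
from plant import r
from h import *
s=r.get_state()
print(s["tool_pos"],yaw(s),s["contact_force"],s["clock"],s["opening"])
w=r.get_calibration("wrist"); im=r.snapshot("wrist")
cv2.imwrite("pics/wrist7.png",im[:,:,::-1])
H=np.array([.5227,.0893,0]);R=Ry(22.6);u=R[:,0]
print(delta(s,H+.135*u+[0,0,.329],22.6))
```

```text
[0.64692057 0.14263992 0.370821  ] 22.527822035641673 [-0.07903902 -0.44651064 -0.39742376] 4.5 0.4019478155029161
(array([-0.0002,  0.0418, -0.0015]), array([-0.001 , -0.0016, -0.0001]))
```

View pics/wrist7.png

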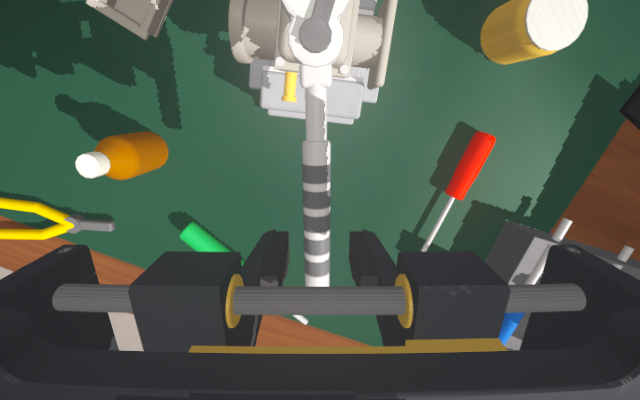

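Request:
arm_command(
  deltas=[
    {"dx":0,"dy":0.01,"dz":-0.0015,"wx":0,"wy":0,"wz":0},
    {"dx":0,"dy":0.02,"dz":-0.0015,"wx":0,"wy":0,"wz":0},
    {"dx":0,"dy":0.03,"dz":-0.0015,"wx":0,"wy":0,"wz":0},
    {"dx":0,"dy":0.042,"dz":-0.0015,"wx":0,"wy":0,"wz":0},
    {"dx":0,"dy":0.042,"dz":-0.0015,"wx":0,"wy":0,"wz":0},
  ],
)

```text
clock: 5.05
tool_pos: [0.6463, 0.1404, 0.328]
eef_rot: [0.694, 0.137, -0.14, -0.693]
contact_force: [-0.3, -0.7, -0.0]
opening: 0.402
```

```bash
cat >> h.py <<'E'
H=np.array([.5227,.0893,0.])
def arc(a0,a1,zt=.329,n=5,rad=.135,off=0,p0=None,y0=None,fr=None):
    "rows from the tool-down pose (p0,y0) along arc a0->a1 deg; off: shift along handle +y"
    R0=Ry(y0); rows=[]
    for f in (fr or [(i+1)/n for i in range(n)]):
        a=a0+f*(a1-a0); R=Ry(a); p=H+rad*R[:,0]+off*R[:,2]+[0,0,zt]
        d=R0.T@(p-p0); rows.append('{"dx": %.4f, "dy": %.4f, "dz": %.4f, "wx": 0, "wy": %.4f, "wz": 0}'%(*d,-(a-y0)/45))
    print("["+", ".join(rows)+"]")
def polar(s):
    d=np.array(s["tool_pos"])-H; a=np.degrees(np.arctan2(d[1],d[0])); 
    u=np.array([np.cos(np.radians(a)),np.sin(np.radians(a)),0]);t=np.array([-u[1],u[0],0])
    F=np.array(s["contact_force"]); return dict(ang=round(a,2),rad=round(np.hypot(d[0],d[1])*1e3,1),z=round(d[2],4),yaw=round(yaw(s),2),Ft=round(F@t,2),Fr=round(F@u,2),Fz=round(F[2],2),t=round(s["clock"],2),op=round(s["opening"],3))
E
python3 - <<'E'
from plant import r
from h import *
s=r.get_state(); print(polar(s))
print(delta(s,H+.135*Ry(22.6)[:,0]+[0,0,.329],22.6))
p0=np.array(s["tool_pos"])
arc(22.6,52,p0=p0,y0=22.6,off=0,fr=[.15,.35,.6,.85,1])
E
```

```text
{'ang': np.float64(22.48), 'rad': np.float64(133.8), 'z': np.float64(0.328), 'yaw': np.float64(22.54), 'Ft': np.float64(-0.54), 'Fr': np.float64(-0.57), 'Fz': np.float64(-0.0), 't': 5.05, 'op': 0.402}
(array([ 0.0012, -0.001 ,  0.0003]), array([-0.0002, -0.0013, -0.0048]))
[{"dx": 0.0008, "dy": -0.0010, "dz": 0.0107, "wx": 0, "wy": -0.0980, "wz": 0}, {"dx": -0.0009, "dy": -0.0010, "dz": 0.0244, "wx": 0, "wy": -0.2287, "wz": 0}, {"dx": -0.0051, "dy": -0.0010, "dz": 0.0412, "wx": 0, "wy": -0.3920, "wz": 0}, {"dx": -0.0114, "dy": -0.0010, "dz": 0.0573, "wx": 0, "wy": -0.5553, "wz": 0}, {"dx": -0.0161, "dy": -0.0010, "dz": 0.0666, "wx": 0, "wy": -0.6533, "wz": 0}]
```

Request:
arm_command(
  deltas=[
    {"dx":0.0008,"dy":-0.001,"dz":0.0107,"wx":0,"wy":-0.098,"wz":0},
    {"dx":-0.0009,"dy":-0.001,"dz":0.0244,"wx":0,"wy":-0.229,"wz":0},
    {"dx":-0.0051,"dy":-0.001,"dz":0.0412,"wx":0,"wy":-0.392,"wz":0},
    {"dx":-0.0114,"dy":-0.001,"dz":0.0573,"wx":0,"wy":-0.555,"wz":0},
    {"dx":-0.0161,"dy":-0.001,"dz":0.0666,"wx":0,"wy":-0.653,"wz":0},
  ],
)

```text
clock: 5.55
tool_pos: [0.6059, 0.1976, 0.3315]
eef_rot: [-0.634, -0.312, 0.311, 0.635]
contact_force: [-0.1, -0.1, -0.1]
opening: 0.4
```

Run:
```python
from plant import r
from h import *
s=r.get_state(); print(polar(s),s["q"])
im=r.snapshot("wrist")
crop(im[:,:,::-1],200,0,440,340,1.7,"pics/wrist8c.png")
p0=np.array(s["tool_pos"])
arc(52,74,p0=p0,y0=52,off=0,fr=[.15,.35,.6,.85,1])
```

```text
{'ang': np.float64(52.49), 'rad': np.float64(136.6), 'z': np.float64(0.3315), 'yaw': np.float64(52.24), 'Ft': np.float64(0.03), 'Fr': np.float64(-0.17), 'Fz': np.float64(-0.12), 't': 5.55, 'op': 0.4} [-0.09203168  0.84057289 -0.55877409  1.58273034  0.53857803  0.87579013
  1.63025852]
[{"dx": -0.0018, "dy": 0.0025, "dz": 0.0066, "wx": 0, "wy": -0.0733, "wz": 0}, {"dx": -0.0028, "dy": 0.0025, "dz": 0.0169, "wx": 0, "wy": -0.1711, "wz": 0}, {"dx": -0.0051, "dy": 0.0025, "dz": 0.0297, "wx": 0, "wy": -0.2933, "wz": 0}, {"dx": -0.0087, "dy": 0.0025, "dz": 0.0421, "wx": 0, "wy": -0.4156, "wz": 0}, {"dx": -0.0114, "dy": 0.0025, "dz": 0.0494, "wx": 0, "wy": -0.4889, "wz": 0}]
```

View pics/wrist8c.png

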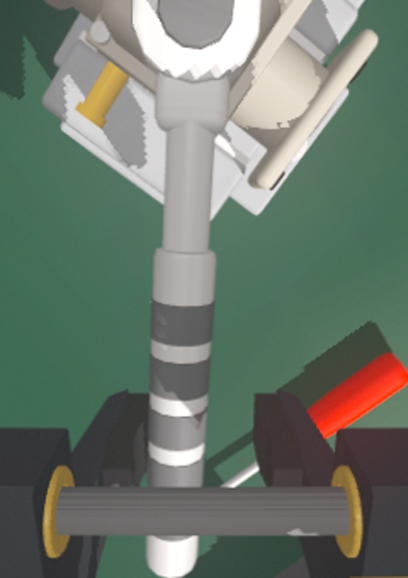

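Request:
arm_command(
  deltas=[
    {"dx":-0.0012,"dy":0.0025,"dz":0.0066,"wx":0,"wy":-0.073,"wz":0},
    {"dx":-0.0028,"dy":0.0025,"dz":0.0169,"wx":0,"wy":-0.171,"wz":0},
    {"dx":-0.0051,"dy":0.0025,"dz":0.0297,"wx":0,"wy":-0.293,"wz":0},
    {"dx":-0.0087,"dy":0.0025,"dz":0.0421,"wx":0,"wy":-0.416,"wz":0},
    {"dx":-0.0114,"dy":0.0025,"dz":0.0494,"wx":0,"wy":-0.489,"wz":0},
  ],
)

```text
clock: 6.1
tool_pos: [0.5605, 0.218, 0.3289]
eef_rot: [0.565, 0.426, -0.425, -0.565]
contact_force: [1.2, -0.5, -0.5]
opening: 0.402
```

Run:
```python
from plant import r
from h import *
s=r.get_state(); print(polar(s),s["q"])
im=r.snapshot("wrist")
crop(im[:,:,::-1],200,0,440,340,1.7,"pics/wrist9c.png")
im=r.snapshot("side")
crop(im[:,:,::-1],240,100,370,220,5,"pics/side9c.png")
p0=np.array(s["tool_pos"])
arc(74,44,p0=p0,y0=74,off=0,fr=[.15,.35,.6,.85,1])
```

```text
{'ang': np.float64(73.61), 'rad': np.float64(134.1), 'z': np.float64(0.3289), 'yaw': np.float64(74.03), 'Ft': np.float64(-1.27), 'Fr': np.float64(-0.13), 'Fz': np.float64(-0.47), 't': 6.1, 'op': 0.402} [-0.09096882  0.82248345 -0.6482917   1.6970252   0.63470204  0.84238998
  1.84063159]
[{"dx": 0.0005, "dy": -0.0001, "dz": -0.0097, "wx": 0, "wy": 0.1000, "wz": 0}, {"dx": -0.0014, "dy": -0.0001, "dz": -0.0237, "wx": 0, "wy": 0.2333, "wz": 0}, {"dx": -0.0057, "dy": -0.0001, "dz": -0.0408, "wx": 0, "wy": 0.4000, "wz": 0}, {"dx": -0.0123, "dy": -0.0001, "dz": -0.0572, "wx": 0, "wy": 0.5667, "wz": 0}, {"dx": -0.0172, "dy": -0.0001, "dz": -0.0666, "wx": 0, "wy": 0.6667, "wz": 0}]
```

View pics/wrist9c.png

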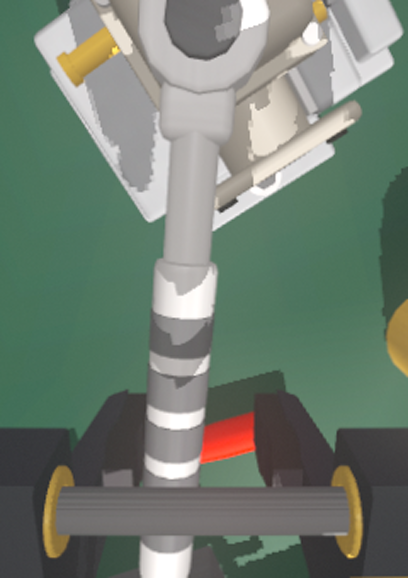

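View pics/side9c.png

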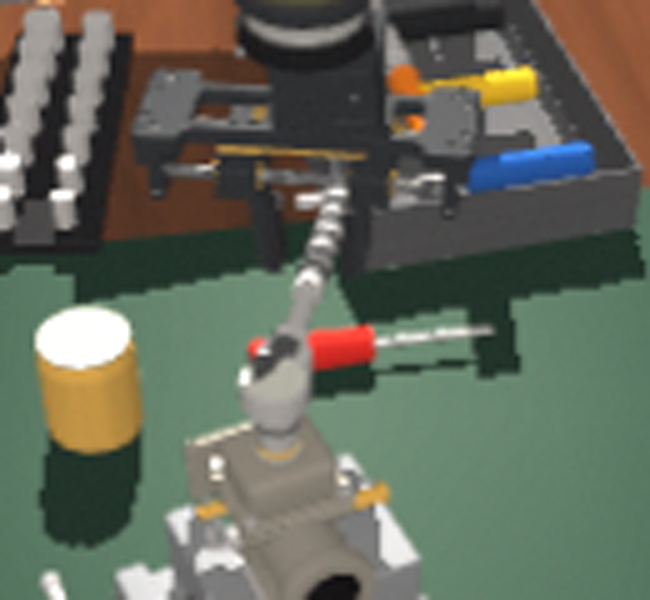

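```bash
cat >> h.py <<'E'
import json
def save(p,y): json.dump([list(map(float,p)),float(y)],open("cmd.json","w"))
def load(): 
    p,y=json.load(open("cmd.json")); return np.array(p),y
def go(a0,a1,off=-.0092,rad=.135,zt=.329,fr=(.2,.4,.6,.8,1)):
    p0,y0=load(); arc(a0,a1,zt=zt,rad=rad,off=off,p0=p0,y0=y0,fr=list(fr))
    R=Ry(a1); save(H+rad*R[:,0]+off*R[:,2]+[0,0,zt],a1)
E
python3 - <<'E'
from plant import r
from h import *
s=r.get_state(); print(polar(s)); save(s["tool_pos"],yaw(s))
go(74,40,fr=(.1,.3,.53,.77,1))
go(40,5)
E
```

```text
{'ang': np.float64(73.69), 'rad': np.float64(134.1), 'z': np.float64(0.3289), 'yaw': np.float64(73.92), 'Ft': np.float64(0.67), 'Fr': np.float64(0.25), 'Fz': np.float64(-0.15), 't': 6.2, 'op': 0.401}
[{"dx": 0.0001, "dy": -0.0001, "dz": -0.0165, "wx": 0, "wy": 0.0737, "wz": 0}, {"dx": -0.0028, "dy": -0.0001, "dz": -0.0322, "wx": 0, "wy": 0.2249, "wz": 0}, {"dx": -0.0085, "dy": -0.0001, "dz": -0.0498, "wx": 0, "wy": 0.3986, "wz": 0}, {"dx": -0.0169, "dy": -0.0001, "dz": -0.0671, "wx": 0, "wy": 0.5800, "wz": 0}, {"dx": -0.0272, "dy": -0.0001, "dz": -0.0824, "wx": 0, "wy": 0.7537, "wz": 0}]
[{"dx": -0.0021, "dy": 0.0000, "dz": -0.0164, "wx": 0, "wy": 0.1556, "wz": 0}, {"dx": -0.0062, "dy": 0.0000, "dz": -0.0324, "wx": 0, "wy": 0.3111, "wz": 0}, {"dx": -0.0123, "dy": 0.0000, "dz": -0.0478, "wx": 0, "wy": 0.4667, "wz": 0}, {"dx": -0.0201, "dy": 0.0000, "dz": -0.0623, "wx": 0, "wy": 0.6222, "wz": 0}, {"dx": -0.0297, "dy": 0.0000, "dz": -0.0758, "wx": 0, "wy": 0.7778, "wz": 0}]
```

Request:
arm_command(
  deltas=[
    {"dx":0.0001,"dy":-0.0001,"dz":-0.0165,"wx":0,"wy":0.0737,"wz":0},
    {"dx":-0.0028,"dy":-0.0001,"dz":-0.0322,"wx":0,"wy":0.2249,"wz":0},
    {"dx":-0.0085,"dy":-0.0001,"dz":-0.0498,"wx":0,"wy":0.3986,"wz":0},
    {"dx":-0.0169,"dy":-0.0001,"dz":-0.0671,"wx":0,"wy":0.58,"wz":0},
    {"dx":-0.0272,"dy":-0.0001,"dz":-0.0824,"wx":0,"wy":0.7537,"wz":0},
  ],
)

```text
clock: 6.7
tool_pos: [0.6316, 0.17, 0.3287]
eef_rot: [-0.664, -0.239, 0.241, 0.667]
contact_force: [-6.6, 2.6, 2.4]
opening: 0.397
```

Run:
```python
from plant import r
from h import *
s=r.get_state(); print(polar(s),s["q"])
```

```text
{'ang': np.float64(36.53), 'rad': np.float64(135.6), 'z': np.float64(0.3287), 'yaw': np.float64(39.64), 'Ft': np.float64(6.0), 'Fr': np.float64(-3.73), 'Fz': np.float64(2.39), 't': 6.7, 'op': 0.397} [-0.07104231  0.85530445 -0.50577089  1.52846079  0.4854473   0.8881105
  1.52076132]
```

Request:
arm_command(
  deltas=[
    {"dx":-0.0021,"dy":0.0,"dz":-0.0164,"wx":0,"wy":0.1556,"wz":0},
    {"dx":-0.0062,"dy":0.0,"dz":-0.0324,"wx":0,"wy":0.3111,"wz":0},
    {"dx":-0.0123,"dy":0.0,"dz":-0.0478,"wx":0,"wy":0.4667,"wz":0},
    {"dx":-0.0201,"dy":0.0,"dz":-0.0623,"wx":0,"wy":0.6222,"wz":0},
    {"dx":-0.0297,"dy":0.0,"dz":-0.0758,"wx":0,"wy":0.7778,"wz":0},
  ],
)

```text
clock: 7.2
tool_pos: [0.6581, 0.0939, 0.3288]
eef_rot: [-0.705, -0.029, 0.029, 0.708]
contact_force: [-3.9, 6.4, -0.3]
opening: 0.403
```

Run:
```python
from plant import r
from h import *
s=r.get_state(); print(polar(s),s["q"])
im=r.snapshot("wrist")
crop(im[:,:,::-1],200,0,440,340,1.7,"pics/wrist10c.png")
go(5,-20)
```

```text
{'ang': np.float64(1.94), 'rad': np.float64(135.5), 'z': np.float64(0.3288), 'yaw': np.float64(4.71), 'Ft': np.float64(6.48), 'Fr': np.float64(-3.7), 'Fz': np.float64(-0.31), 't': 7.2, 'op': 0.403} [-0.02700205  0.84566337 -0.35509282  1.49827703  0.34330325  0.85934346
  1.15557463]
[{"dx": -0.0013, "dy": 0.0000, "dz": -0.0117, "wx": 0, "wy": 0.1111, "wz": 0}, {"dx": -0.0036, "dy": 0.0000, "dz": -0.0233, "wx": 0, "wy": 0.2222, "wz": 0}, {"dx": -0.0070, "dy": 0.0000, "dz": -0.0346, "wx": 0, "wy": 0.3333, "wz": 0}, {"dx": -0.0113, "dy": 0.0000, "dz": -0.0456, "wx": 0, "wy": 0.4444, "wz": 0}, {"dx": -0.0165, "dy": 0.0000, "dz": -0.0562, "wx": 0, "wy": 0.5556, "wz": 0}]
```

View pics/wrist10c.png

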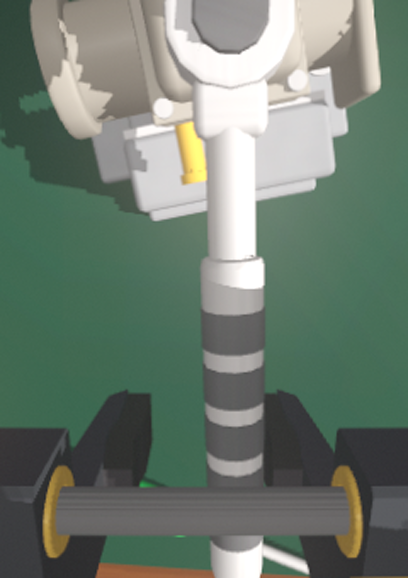

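Request:
arm_command(
  deltas=[
    {"dx":-0.0013,"dy":0.0,"dz":-0.0117,"wx":0,"wy":0.1111,"wz":0},
    {"dx":-0.0036,"dy":0.0,"dz":-0.0233,"wx":0,"wy":0.2222,"wz":0},
    {"dx":-0.007,"dy":0.0,"dz":-0.0346,"wx":0,"wy":0.3333,"wz":0},
    {"dx":-0.0113,"dy":0.0,"dz":-0.0456,"wx":0,"wy":0.4444,"wz":0},
    {"dx":-0.0165,"dy":0.0,"dz":-0.0562,"wx":0,"wy":0.5556,"wz":0},
  ],
)

```text
clock: 7.75
tool_pos: [0.6476, 0.0366, 0.3288]
eef_rot: [-0.694, 0.123, -0.124, 0.698]
contact_force: [1.4, 6.2, -3.6]
opening: 0.398
```

Run:
```python
from plant import r
from h import *
s=r.get_state(); print(polar(s),s["q"])
go(-20,-23)
```

```text
{'ang': np.float64(-22.88), 'rad': np.float64(135.6), 'z': np.float64(0.3288), 'yaw': np.float64(-20.1), 'Ft': np.float64(6.26), 'Fr': np.float64(-1.14), 'Fz': np.float64(-3.55), 't': 7.75, 'op': 0.398} [ 0.00298464  0.81374553 -0.24297876  1.55814441  0.24095956  0.79578254
  0.88460644]
[{"dx": -0.0001, "dy": 0.0000, "dz": -0.0014, "wx": 0, "wy": 0.0133, "wz": 0}, {"dx": -0.0002, "dy": 0.0000, "dz": -0.0028, "wx": 0, "wy": 0.0267, "wz": 0}, {"dx": -0.0004, "dy": 0.0000, "dz": -0.0042, "wx": 0, "wy": 0.0400, "wz": 0}, {"dx": -0.0005, "dy": 0.0000, "dz": -0.0056, "wx": 0, "wy": 0.0533, "wz": 0}, {"dx": -0.0007, "dy": 0.0000, "dz": -0.0071, "wx": 0, "wy": 0.0667, "wz": 0}]
```

Request:
arm_command(
  deltas=[
    {"dx":-0.0001,"dy":0,"dz":-0.0014,"wx":0,"wy":0.0133,"wz":0},
    {"dx":-0.0002,"dy":0,"dz":-0.0028,"wx":0,"wy":0.0267,"wz":0},
    {"dx":-0.0004,"dy":0,"dz":-0.0042,"wx":0,"wy":0.04,"wz":0},
    {"dx":-0.0005,"dy":0,"dz":-0.0056,"wx":0,"wy":0.0533,"wz":0},
    {"dx":-0.0007,"dy":0,"dz":-0.0071,"wx":0,"wy":0.0667,"wz":0},
  ],
)

```text
clock: 8.25
tool_pos: [0.6447, 0.0299, 0.3288]
eef_rot: [-0.692, 0.139, -0.141, 0.694]
contact_force: [2.5, 5.5, -2.8]
opening: 0.404
```

Run:
```python
from plant import r
from h import *
s=r.get_state(); print(polar(s))
```

```text
{'ang': np.float64(-25.98), 'rad': np.float64(135.7), 'z': np.float64(0.3288), 'yaw': np.float64(-22.86), 'Ft': np.float64(6.0), 'Fr': np.float64(-0.14), 'Fz': np.float64(-2.78), 't': 8.25, 'op': 0.404}
```

Request:
arm_command(
  deltas=[
    {"dx":-0.0001,"dy":0,"dz":-0.0014,"wx":0,"wy":0.0133,"wz":0},
    {"dx":-0.0002,"dy":0,"dz":-0.0028,"wx":0,"wy":0.0267,"wz":0},
    {"dx":-0.0004,"dy":0,"dz":-0.0042,"wx":0,"wy":0.04,"wz":0},
    {"dx":-0.0005,"dy":0,"dz":-0.0056,"wx":0,"wy":0.0533,"wz":0},
    {"dx":-0.0007,"dy":0,"dz":-0.0071,"wx":0,"wy":0.0667,"wz":0},
  ],
)

```text
clock: 8.75
tool_pos: [0.6414, 0.0235, 0.3288]
eef_rot: [-0.688, 0.157, -0.159, 0.69]
contact_force: [3.4, 4.5, -4.0]
opening: 0.398
```

Request:
arm_command(
  deltas=[
    {"dx":-0.0001,"dy":0,"dz":-0.0014,"wx":0,"wy":0.0133,"wz":0},
    {"dx":-0.0002,"dy":0,"dz":-0.0028,"wx":0,"wy":0.0267,"wz":0},
    {"dx":-0.0004,"dy":0,"dz":-0.0042,"wx":0,"wy":0.04,"wz":0},
    {"dx":-0.0005,"dy":0,"dz":-0.0056,"wx":0,"wy":0.0533,"wz":0},
    {"dx":-0.0007,"dy":0,"dz":-0.0071,"wx":0,"wy":0.0667,"wz":0},
  ],
)

```text
clock: 9.25
tool_pos: [0.6378, 0.0173, 0.3289]
eef_rot: [-0.684, 0.175, -0.177, 0.686]
contact_force: [3.6, 4.7, -3.0]
opening: 0.399
```

Request:
arm_command(
  deltas=[
    {"dx":-0.0001,"dy":0,"dz":-0.0014,"wx":0,"wy":0.0133,"wz":0},
    {"dx":-0.0002,"dy":0,"dz":-0.0028,"wx":0,"wy":0.0267,"wz":0},
    {"dx":-0.0004,"dy":0,"dz":-0.0042,"wx":0,"wy":0.04,"wz":0},
    {"dx":-0.0005,"dy":0,"dz":-0.0056,"wx":0,"wy":0.0533,"wz":0},
    {"dx":-0.0007,"dy":0,"dz":-0.0071,"wx":0,"wy":0.0667,"wz":0},
  ],
)

```text
clock: 9.75
tool_pos: [0.6339, 0.0113, 0.3288]
eef_rot: [-0.679, 0.193, -0.195, 0.681]
contact_force: [4.2, 4.9, -3.8]
opening: 0.399
```

Request:
arm_command(
  deltas=[
    {"dx":-0.0001,"dy":0,"dz":-0.0014,"wx":0,"wy":0.0133,"wz":0},
    {"dx":-0.0002,"dy":0,"dz":-0.0028,"wx":0,"wy":0.0267,"wz":0},
    {"dx":-0.0004,"dy":0,"dz":-0.0042,"wx":0,"wy":0.04,"wz":0},
    {"dx":-0.0005,"dy":0,"dz":-0.0056,"wx":0,"wy":0.0533,"wz":0},
    {"dx":-0.0007,"dy":0,"dz":-0.0071,"wx":0,"wy":0.0667,"wz":0},
  ],
)

```text
clock: 10.25
tool_pos: [0.6296, 0.0055, 0.3289]
eef_rot: [-0.673, 0.211, -0.213, 0.676]
contact_force: [3.6, 4.2, -4.1]
opening: 0.403
```

Request:
arm_command(
  deltas=[
    {"dx":-0.0001,"dy":0,"dz":-0.0014,"wx":0,"wy":0.0133,"wz":0},
    {"dx":-0.0002,"dy":0,"dz":-0.0028,"wx":0,"wy":0.0267,"wz":0},
    {"dx":-0.0004,"dy":0,"dz":-0.0042,"wx":0,"wy":0.04,"wz":0},
    {"dx":-0.0005,"dy":0,"dz":-0.0056,"wx":0,"wy":0.0533,"wz":0},
    {"dx":-0.0007,"dy":0,"dz":-0.0071,"wx":0,"wy":0.0667,"wz":0},
  ],
)

```text
clock: 10.75
tool_pos: [0.6251, -0.0, 0.3289]
eef_rot: [-0.668, 0.228, -0.231, 0.67]
contact_force: [5.0, 3.9, -4.8]
opening: 0.4
```

Request:
arm_command(
  deltas=[
    {"dx":-0.0001,"dy":0,"dz":-0.0014,"wx":0,"wy":0.0133,"wz":0},
    {"dx":-0.0002,"dy":0,"dz":-0.0028,"wx":0,"wy":0.0267,"wz":0},
    {"dx":-0.0004,"dy":0,"dz":-0.0042,"wx":0,"wy":0.04,"wz":0},
    {"dx":-0.0005,"dy":0,"dz":-0.0056,"wx":0,"wy":0.0533,"wz":0},
    {"dx":-0.0007,"dy":0,"dz":-0.0071,"wx":0,"wy":0.0667,"wz":0},
  ],
)

```text
clock: 11.25
tool_pos: [0.6203, -0.0054, 0.3289]
eef_rot: [-0.661, 0.246, -0.248, 0.664]
contact_force: [5.1, 3.7, -5.1]
opening: 0.403
```

Request:
arm_command(
  deltas=[
    {"dx":-0.0001,"dy":0,"dz":-0.0014,"wx":0,"wy":0.0133,"wz":0},
    {"dx":-0.0002,"dy":0,"dz":-0.0028,"wx":0,"wy":0.0267,"wz":0},
    {"dx":-0.0004,"dy":0,"dz":-0.0042,"wx":0,"wy":0.04,"wz":0},
    {"dx":-0.0005,"dy":0,"dz":-0.0056,"wx":0,"wy":0.0533,"wz":0},
    {"dx":-0.0007,"dy":0,"dz":-0.0071,"wx":0,"wy":0.0667,"wz":0},
  ],
)

```text
clock: 11.75
tool_pos: [0.6152, -0.0104, 0.3289]
eef_rot: [-0.655, 0.263, -0.266, 0.657]
contact_force: [5.0, 3.5, -5.1]
opening: 0.398
```

Request:
arm_command(
  deltas=[
    {"dx":-0.0001,"dy":0,"dz":-0.0014,"wx":0,"wy":0.0133,"wz":0},
    {"dx":-0.0002,"dy":0,"dz":-0.0028,"wx":0,"wy":0.0267,"wz":0},
    {"dx":-0.0004,"dy":0,"dz":-0.0042,"wx":0,"wy":0.04,"wz":0},
    {"dx":-0.0005,"dy":0,"dz":-0.0056,"wx":0,"wy":0.0533,"wz":0},
    {"dx":-0.0007,"dy":0,"dz":-0.0071,"wx":0,"wy":0.0667,"wz":0},
  ],
)

```text
clock: 12.25
tool_pos: [0.6099, -0.0152, 0.3289]
eef_rot: [-0.648, 0.28, -0.283, 0.65]
contact_force: [5.3, 4.0, -5.3]
opening: 0.398
```

Request:
arm_command(
  deltas=[
    {"dx":-0.0001,"dy":0,"dz":-0.0014,"wx":0,"wy":0.0133,"wz":0},
    {"dx":-0.0002,"dy":0,"dz":-0.0028,"wx":0,"wy":0.0267,"wz":0},
    {"dx":-0.0004,"dy":0,"dz":-0.0042,"wx":0,"wy":0.04,"wz":0},
    {"dx":-0.0005,"dy":0,"dz":-0.0056,"wx":0,"wy":0.0533,"wz":0},
    {"dx":-0.0007,"dy":0,"dz":-0.0071,"wx":0,"wy":0.0667,"wz":0},
  ],
)

```text
clock: 12.75
tool_pos: [0.6043, -0.0197, 0.3289]
eef_rot: [-0.64, 0.297, -0.3, 0.642]
contact_force: [5.0, 3.0, -6.7]
opening: 0.402
```

Run:
```python
from plant import r
from h import *
s=r.get_state(); print(polar(s))
im=r.snapshot("wrist")
crop(im[:,:,::-1],200,0,440,340,1.7,"pics/wrist11c.png")
```

```text
{'ang': np.float64(-53.19), 'rad': np.float64(136.1), 'z': np.float64(0.3289), 'yaw': np.float64(-49.92), 'Ft': np.float64(5.79), 'Fr': np.float64(0.63), 'Fz': np.float64(-6.7), 't': 12.75, 'op': 0.402}
```

View pics/wrist11c.png

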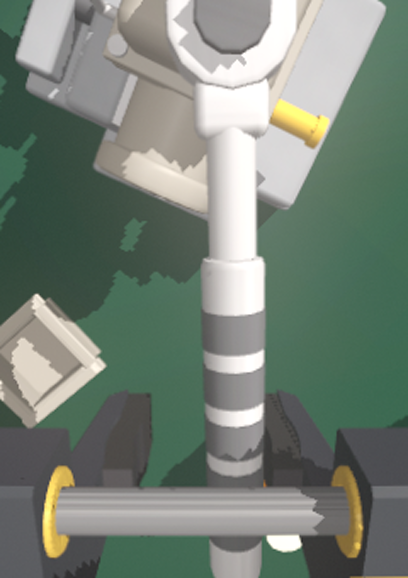

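Request:
arm_command(
  deltas=[
    {"dx":-0.0001,"dy":0,"dz":-0.0014,"wx":0,"wy":0.0133,"wz":0},
    {"dx":-0.0002,"dy":0.0005,"dz":-0.0028,"wx":0,"wy":0.0267,"wz":0},
    {"dx":-0.0004,"dy":0.001,"dz":-0.0042,"wx":0,"wy":0.04,"wz":0},
    {"dx":-0.0005,"dy":0.001,"dz":-0.0056,"wx":0,"wy":0.0533,"wz":0},
    {"dx":-0.0007,"dy":0.001,"dz":-0.0071,"wx":0,"wy":0.0667,"wz":0},
  ],
)

```text
clock: 13.3
tool_pos: [0.599, -0.0233, 0.3287]
eef_rot: [-0.631, 0.313, -0.317, 0.635]
contact_force: [5.5, 3.7, -1.8]
opening: 0.398
```

Request:
arm_command(
  deltas=[
    {"dx":-0.0001,"dy":0,"dz":-0.0014,"wx":0,"wy":0.0133,"wz":0},
    {"dx":-0.0002,"dy":0,"dz":-0.0028,"wx":0,"wy":0.0267,"wz":0},
    {"dx":-0.0004,"dy":0,"dz":-0.0042,"wx":0,"wy":0.04,"wz":0},
    {"dx":-0.0005,"dy":0,"dz":-0.0056,"wx":0,"wy":0.0533,"wz":0},
    {"dx":-0.0007,"dy":0,"dz":-0.0071,"wx":0,"wy":0.0667,"wz":0},
  ],
)

```text
clock: 13.8
tool_pos: [0.5942, -0.026, 0.3289]
eef_rot: [-0.622, 0.328, -0.334, 0.628]
contact_force: [10.8, 5.3, -4.8]
opening: 0.399
```

Run:
```python
from plant import r
from h import *
s=r.get_state(); print(polar(s),s["moment"])
```

```text
{'ang': np.float64(-58.2), 'rad': np.float64(135.7), 'z': np.float64(0.3289), 'yaw': np.float64(-55.84), 'Ft': np.float64(12.01), 'Fr': np.float64(1.19), 'Fz': np.float64(-4.83), 't': 13.8, 'op': 0.399} [ 1.03462266 -1.79313756  0.05901391]
```

Request:
arm_command(
  deltas=[
    {"dx":0,"dy":0,"dz":-0.0003,"wx":0,"wy":0.003,"wz":0},
    {"dx":0,"dy":0,"dz":-0.0007,"wx":0,"wy":0.006,"wz":0},
    {"dx":0,"dy":0,"dz":-0.001,"wx":0,"wy":0.009,"wz":0},
    {"dx":0,"dy":0,"dz":-0.0013,"wx":0,"wy":0.012,"wz":0},
    {"dx":-0.0001,"dy":0,"dz":-0.0015,"wx":0,"wy":0.014,"wz":0},
  ],
)

```text
clock: 14.3
tool_pos: [0.5933, -0.0265, 0.3289]
eef_rot: [-0.62, 0.331, -0.338, 0.626]
contact_force: [10.6, 5.6, -6.0]
opening: 0.401
```

Run:
```python
from plant import r
from h import *
s=r.get_state(); print(polar(s),s["moment"])
```

```text
{'ang': np.float64(-58.65), 'rad': np.float64(135.6), 'z': np.float64(0.3289), 'yaw': np.float64(-56.43), 'Ft': np.float64(11.9), 'Fr': np.float64(0.74), 'Fz': np.float64(-5.96), 't': 14.3, 'op': 0.401} [ 1.02908577 -1.90412105  0.03939481]
```

Request:
arm_command(
  deltas=[
    {"dx":0,"dy":0,"dz":-0.0003,"wx":0,"wy":0.003,"wz":0},
    {"dx":0,"dy":0,"dz":-0.0007,"wx":0,"wy":0.006,"wz":0},
    {"dx":0,"dy":0,"dz":-0.001,"wx":0,"wy":0.009,"wz":0},
    {"dx":0,"dy":0,"dz":-0.0013,"wx":0,"wy":0.012,"wz":0},
    {"dx":-0.0001,"dy":0,"dz":-0.0015,"wx":0,"wy":0.014,"wz":0},
  ],
)

```text
clock: 14.8
tool_pos: [0.5922, -0.0271, 0.329]
eef_rot: [-0.618, 0.334, -0.341, 0.625]
contact_force: [10.7, 6.2, -5.4]
opening: 0.4
```

```bash
cat >> h.py <<'E'
def tq(s):
    d=np.array(s["tool_pos"])-H;F=np.array(s["contact_force"]); return -(0)+(np.cross(d,F))[2], s["moment"][2]
E
python3 - <<'E'
from plant import r
from h import *
s=r.get_state(); print(polar(s),s["moment"],tq(s))
E
```

```text
{'ang': np.float64(-59.14), 'rad': np.float64(135.6), 'z': np.float64(0.329), 'yaw': np.float64(-57.04), 'Ft': np.float64(12.36), 'Fr': np.float64(0.11), 'Fz': np.float64(-5.43), 't': 14.8, 'op': 0.4} [ 1.13900501 -2.03209433  0.08272526] (np.float64(1.6753935666572795), np.float64(0.08272526402357144))
```

Request:
arm_command(
  deltas=[
    {"dx":0,"dy":0,"dz":-0.0003,"wx":0,"wy":0.003,"wz":0},
    {"dx":0,"dy":0,"dz":-0.0007,"wx":0,"wy":0.006,"wz":0},
    {"dx":0,"dy":0,"dz":-0.001,"wx":0,"wy":0.009,"wz":0},
    {"dx":0,"dy":0,"dz":-0.0013,"wx":0,"wy":0.012,"wz":0},
    {"dx":-0.0001,"dy":0,"dz":-0.0015,"wx":0,"wy":0.014,"wz":0},
  ],
)

```text
clock: 15.3
tool_pos: [0.591, -0.0278, 0.329]
eef_rot: [-0.616, 0.337, -0.345, 0.623]
contact_force: [11.4, 6.9, -6.3]
opening: 0.406
```

Run:
```python
from plant import r
from h import *
s=r.get_state(); print(polar(s),s["moment"],tq(s))
```

```text
{'ang': np.float64(-59.73), 'rad': np.float64(135.5), 'z': np.float64(0.329), 'yaw': np.float64(-57.67), 'Ft': np.float64(13.28), 'Fr': np.float64(-0.21), 'Fz': np.float64(-6.3), 't': 15.3, 'op': 0.406} [ 1.1908467  -2.08131472  0.08167387] (np.float64(1.8000409618148747), np.float64(0.08167386760598132))
```

Request:
arm_command(
  deltas=[
    {"dx":0,"dy":0,"dz":-0.0003,"wx":0,"wy":0.003,"wz":0},
    {"dx":0,"dy":0,"dz":-0.0007,"wx":0,"wy":0.006,"wz":0},
    {"dx":0,"dy":0,"dz":-0.001,"wx":0,"wy":0.009,"wz":0},
    {"dx":0,"dy":0,"dz":-0.0013,"wx":0,"wy":0.012,"wz":0},
    {"dx":-0.0001,"dy":0,"dz":-0.0015,"wx":0,"wy":0.014,"wz":0},
  ],
)

```text
clock: 15.8
tool_pos: [0.5897, -0.0285, 0.329]
eef_rot: [-0.614, 0.341, -0.348, 0.621]
contact_force: [10.8, 5.8, -6.7]
opening: 0.399
```

Run:
```python
from plant import r
from h import *
s=r.get_state(); print(polar(s),s["moment"],tq(s))
```

```text
{'ang': np.float64(-60.36), 'rad': np.float64(135.6), 'z': np.float64(0.329), 'yaw': np.float64(-58.3), 'Ft': np.float64(12.25), 'Fr': np.float64(0.31), 'Fz': np.float64(-6.72), 't': 15.8, 'op': 0.399} [ 1.11393463 -2.05790229  0.06594422] (np.float64(1.661252832593401), np.float64(0.06594422239350847))
```

Request:
arm_command(
  deltas=[
    {"dx":0,"dy":0,"dz":-0.0003,"wx":0,"wy":0.003,"wz":0},
    {"dx":0,"dy":0,"dz":-0.0007,"wx":0,"wy":0.006,"wz":0},
    {"dx":0,"dy":0,"dz":-0.001,"wx":0,"wy":0.009,"wz":0},
    {"dx":0,"dy":0,"dz":-0.0013,"wx":0,"wy":0.012,"wz":0},
    {"dx":-0.0001,"dy":0,"dz":-0.0015,"wx":0,"wy":0.014,"wz":0},
  ],
)

```text
clock: 16.3
tool_pos: [0.5884, -0.0293, 0.329]
eef_rot: [-0.612, 0.344, -0.351, 0.619]
contact_force: [12.2, 6.4, -5.7]
opening: 0.401
```

Run:
```python
from plant import r
from h import *
s=r.get_state(); print(polar(s),s["moment"],tq(s))
im=r.snapshot("wrist")
crop(im[:,:,::-1],200,0,440,340,1.7,"pics/wrist12c.png")
```

```text
{'ang': np.float64(-61.0), 'rad': np.float64(135.6), 'z': np.float64(0.329), 'yaw': np.float64(-58.94), 'Ft': np.float64(13.82), 'Fr': np.float64(0.29), 'Fz': np.float64(-5.74), 't': 16.3, 'op': 0.401} [ 1.08662891 -2.13857495  0.02782123] (np.float64(1.8744829135928907), np.float64(0.027821233503944054))
```

View pics/wrist12c.png

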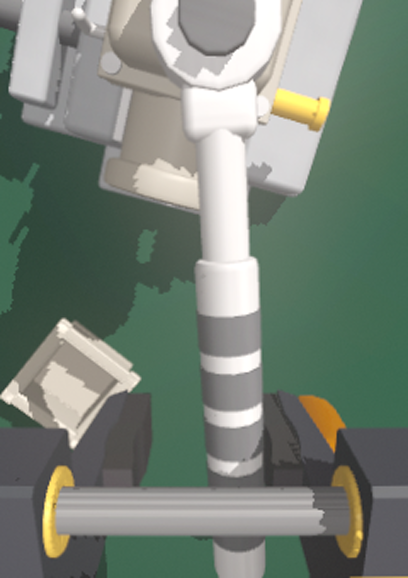

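Request:
arm_command(
  deltas=[
    {"dx":0,"dy":0,"dz":-0.0003,"wx":0,"wy":0.003,"wz":0},
    {"dx":0,"dy":0,"dz":-0.0006,"wx":0,"wy":0.006,"wz":0},
    {"dx":0,"dy":0,"dz":-0.0009,"wx":0,"wy":0.009,"wz":0},
    {"dx":0,"dy":0,"dz":-0.0012,"wx":0,"wy":0.012,"wz":0},
    {"dx":0,"dy":0,"dz":-0.0012,"wx":0,"wy":0.012,"wz":0},
  ],
)

```text
clock: 16.85
tool_pos: [0.5876, -0.0298, 0.329]
eef_rot: [-0.61, 0.347, -0.354, 0.618]
contact_force: [12.7, 6.8, -6.6]
opening: 0.4
```

Run:
```python
from plant import r
from h import *
s=r.get_state(); print(polar(s),s["moment"],tq(s))
```

```text
{'ang': np.float64(-61.42), 'rad': np.float64(135.6), 'z': np.float64(0.329), 'yaw': np.float64(-59.46), 'Ft': np.float64(14.41), 'Fr': np.float64(0.09), 'Fz': np.float64(-6.64), 't': 16.85, 'op': 0.4} [ 1.14803711 -2.13832964  0.08093012] (np.float64(1.953825110570415), np.float64(0.08093012239717087))
```

Request:
arm_command(
  deltas=[
    {"dx":0,"dy":0,"dz":-0.0003,"wx":0,"wy":0.003,"wz":0},
    {"dx":0,"dy":0,"dz":-0.0006,"wx":0,"wy":0.006,"wz":0},
    {"dx":0,"dy":0,"dz":-0.0009,"wx":0,"wy":0.009,"wz":0},
    {"dx":0,"dy":0,"dz":-0.0012,"wx":0,"wy":0.012,"wz":0},
    {"dx":0,"dy":0,"dz":-0.0012,"wx":0,"wy":0.012,"wz":0},
  ],
)

```text
clock: 17.35
tool_pos: [0.5867, -0.0302, 0.329]
eef_rot: [-0.609, 0.35, -0.357, 0.616]
contact_force: [13.1, 7.1, -7.6]
opening: 0.405
```

Run:
```python
from plant import r
from h import *
s=r.get_state(); print(polar(s),s["moment"],tq(s))
```

```text
{'ang': np.float64(-61.82), 'rad': np.float64(135.6), 'z': np.float64(0.329), 'yaw': np.float64(-59.99), 'Ft': np.float64(14.96), 'Fr': np.float64(-0.09), 'Fz': np.float64(-7.63), 't': 17.35, 'op': 0.405} [ 1.26690724 -2.30027005  0.07938445] (np.float64(2.0283700850497617), np.float64(0.07938445406681818))
```

Request:
arm_command(
  deltas=[
    {"dx":0,"dy":0,"dz":-0.0003,"wx":0,"wy":0.003,"wz":0},
    {"dx":0,"dy":0,"dz":-0.0006,"wx":0,"wy":0.006,"wz":0},
    {"dx":0,"dy":0,"dz":-0.0009,"wx":0,"wy":0.009,"wz":0},
    {"dx":0,"dy":0,"dz":-0.0012,"wx":0,"wy":0.012,"wz":0},
    {"dx":0,"dy":0,"dz":-0.0014,"wx":0,"wy":0.012,"wz":0},
  ],
)

```text
clock: 17.85
tool_pos: [0.5858, -0.0307, 0.329]
eef_rot: [-0.607, 0.352, -0.36, 0.615]
contact_force: [13.1, 7.7, -7.7]
opening: 0.396
```

Run:
```python
from plant import r
from h import *
s=r.get_state(); print(polar(s),s["moment"],tq(s))
```

```text
{'ang': np.float64(-62.27), 'rad': np.float64(135.5), 'z': np.float64(0.329), 'yaw': np.float64(-60.52), 'Ft': np.float64(15.19), 'Fr': np.float64(-0.66), 'Fz': np.float64(-7.69), 't': 17.85, 'op': 0.396} [ 1.36809326 -2.4790552   0.02462726] (np.float64(2.058439796868425), np.float64(0.02462726415915574))
```

Request:
arm_command(
  deltas=[
    {"dx":0,"dy":0,"dz":-0.0003,"wx":0,"wy":0.003,"wz":0},
    {"dx":0,"dy":0,"dz":-0.0006,"wx":0,"wy":0.006,"wz":0},
    {"dx":0,"dy":0,"dz":-0.0009,"wx":0,"wy":0.009,"wz":0},
    {"dx":0,"dy":0,"dz":-0.0012,"wx":0,"wy":0.012,"wz":0},
    {"dx":0,"dy":0,"dz":-0.0014,"wx":0,"wy":0.012,"wz":0},
  ],
)

```text
clock: 18.35
tool_pos: [0.5848, -0.0312, 0.3291]
eef_rot: [-0.605, 0.355, -0.363, 0.613]
contact_force: [13.6, 7.7, -8.2]
opening: 0.399
```

Run:
```python
from plant import r
from h import *
s=r.get_state(); print(polar(s),s["moment"],tq(s))
im=r.snapshot("wrist"); cv2.imwrite("pics/wrist13.png",im[:,:,::-1])
crop(im[:,:,::-1],200,0,440,340,1.7,"pics/wrist13c.png")
```

```text
{'ang': np.float64(-62.74), 'rad': np.float64(135.5), 'z': np.float64(0.3291), 'yaw': np.float64(-61.04), 'Ft': np.float64(15.66), 'Fr': np.float64(-0.64), 'Fz': np.float64(-8.23), 't': 18.35, 'op': 0.399} [ 1.40838824 -2.53122859  0.09112359] (np.float64(2.121675321537511), np.float64(0.09112358583356027))
```

View pics/wrist13c.png

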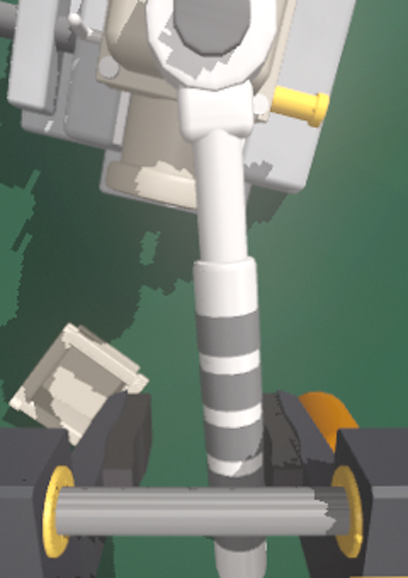

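Request:
arm_command(
  deltas=[
    {"dx":0,"dy":0,"dz":-0.0003,"wx":0,"wy":0,"wz":0},
    {"dx":0,"dy":0,"dz":-0.0006,"wx":0,"wy":0,"wz":0},
    {"dx":0,"dy":0,"dz":-0.0008,"wx":0,"wy":0,"wz":0},
    {"dx":0,"dy":0,"dz":-0.0008,"wx":0,"wy":0,"wz":0},
    {"dx":0,"dy":0,"dz":-0.0008,"wx":0,"wy":0,"wz":0},
  ],
)

```text
clock: 18.9
tool_pos: [0.5842, -0.0315, 0.3291]
eef_rot: [-0.605, 0.355, -0.363, 0.614]
contact_force: [13.7, 8.9, -8.2]
opening: 0.403
```

Run:
```python
from plant import r
from h import *
s=r.get_state(); print(polar(s),s["moment"],tq(s))
```

```text
{'ang': np.float64(-63.02), 'rad': np.float64(135.6), 'z': np.float64(0.3291), 'yaw': np.float64(-61.04), 'Ft': np.float64(16.19), 'Fr': np.float64(-1.7), 'Fz': np.float64(-8.19), 't': 18.9, 'op': 0.403} [ 1.3925571  -2.54075632  0.09624287] (np.float64(2.1956947250664034), np.float64(0.09624287008704165))
```

Request:
arm_command(
  deltas=[
    {"dx":0,"dy":0,"dz":0.003,"wx":0,"wy":0,"wz":0},
    {"dx":0,"dy":0,"dz":0.006,"wx":0,"wy":0,"wz":0},
    {"dx":0,"dy":0,"dz":0.009,"wx":0,"wy":0,"wz":0},
    {"dx":0,"dy":0,"dz":0.012,"wx":0,"wy":0,"wz":0},
    {"dx":0,"dy":0,"dz":0.012,"wx":0,"wy":0,"wz":0},
  ],
)

```text
clock: 19.4
tool_pos: [0.5924, -0.026, 0.3288]
eef_rot: [-0.606, 0.357, -0.361, 0.612]
contact_force: [6.8, 7.5, -1.6]
opening: 0.402
```

Run:
```python
from plant import r
from h import *
s=r.get_state(); print(polar(s),s["moment"],tq(s))
im=r.snapshot("wrist"); cv2.imwrite("pics/wrist14.png",im[:,:,::-1])
crop(im[:,:,::-1],200,0,440,340,1.7,"pics/wrist14c.png")
```

```text
{'ang': np.float64(-58.86), 'rad': np.float64(134.8), 'z': np.float64(0.3288), 'yaw': np.float64(-61.05), 'Ft': np.float64(9.69), 'Fr': np.float64(-2.87), 'Fz': np.float64(-1.59), 't': 19.4, 'op': 0.402} [ 1.2620024  -1.23496783  0.18210651] (np.float64(1.3052047270733789), np.float64(0.18210651377922535))
```

View pics/wrist14c.png

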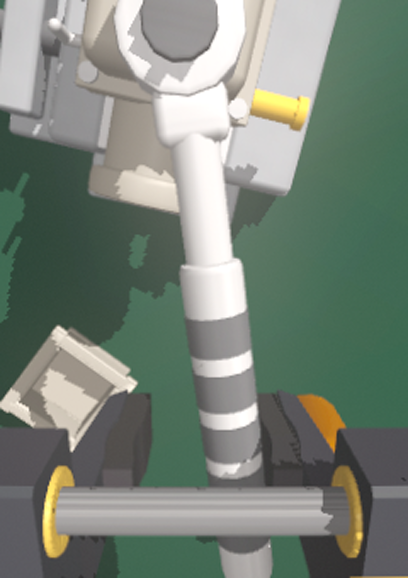

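Request:
arm_command(
  deltas=[
    {"dx":0,"dy":0,"dz":0.003,"wx":0,"wy":-0.02,"wz":0},
    {"dx":0,"dy":0,"dz":0.006,"wx":0,"wy":-0.04,"wz":0},
    {"dx":0.0005,"dy":0,"dz":0.009,"wx":0,"wy":-0.07,"wz":0},
    {"dx":0.001,"dy":0,"dz":0.012,"wx":0,"wy":-0.1,"wz":0},
    {"dx":0.001,"dy":0,"dz":0.014,"wx":0,"wy":-0.12,"wz":0},
  ],
)

```text
clock: 19.95
tool_pos: [0.6023, -0.0233, 0.3279]
eef_rot: [0.625, -0.331, 0.331, -0.625]
contact_force: [0.4, 1.3, 0.4]
opening: 0.402
```

Run:
```python
from plant import r
from h import *
s=r.get_state(); print(polar(s),s["moment"],tq(s))
im=r.snapshot("wrist"); cv2.imwrite("pics/wrist15.png",im[:,:,::-1])
crop(im[:,:,::-1],200,0,440,340,1.7,"pics/wrist15c.png")
```

```text
{'ang': np.float64(-54.73), 'rad': np.float64(137.9), 'z': np.float64(0.3279), 'yaw': np.float64(-55.83), 'Ft': np.float64(1.12), 'Fr': np.float64(-0.83), 'Fz': np.float64(0.39), 't': 19.95, 'op': 0.402} [ 0.34458899 -0.06887467  0.03079656] (np.float64(0.15438281268716306), np.float64(0.0307965623476415))
```

View pics/wrist15c.png

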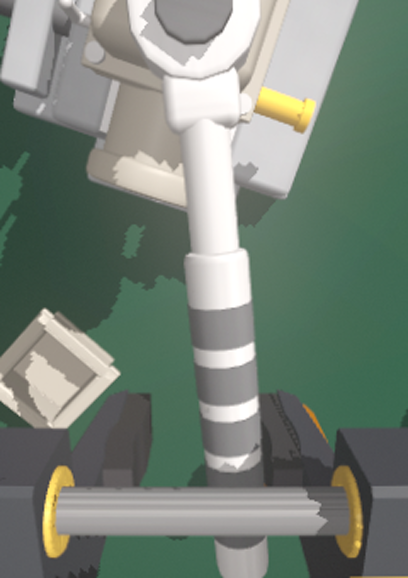

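Request:
arm_command(
  deltas=[
    {"dx":0,"dy":0,"dz":0.004,"wx":0,"wy":0,"wz":0},
    {"dx":0,"dy":0,"dz":0.008,"wx":0,"wy":0,"wz":0},
    {"dx":0,"dy":0,"dz":0.009,"wx":0,"wy":0,"wz":0},
    {"dx":0,"dy":-0.005,"dz":0.009,"wx":0,"wy":0,"wz":0},
    {"dx":0,"dy":-0.02,"dz":0.009,"wx":0,"wy":0,"wz":0},
  ],
)

```text
clock: 20.5
tool_pos: [0.6086, -0.0186, 0.3469]
eef_rot: [0.625, -0.333, 0.331, -0.624]
contact_force: [-0.5, -0.4, 0.3]
opening: 0.398
```

Request:
arm_command(
  deltas=[
    {"dx":0,"dy":-0.02,"dz":0,"wx":0,"wy":0,"wz":0},
    {"dx":-0.01,"dy":-0.05,"dz":0,"wx":0,"wy":0,"wz":0},
    {"dx":-0.02,"dy":-0.08,"dz":0,"wx":0,"wy":0,"wz":0},
    {"dx":-0.03,"dy":-0.1,"dz":0,"wx":0,"wy":0,"wz":0},
    {"dx":-0.03,"dy":-0.1,"dz":0,"wx":0,"wy":0,"wz":0},
  ],
)

```text
clock: 21.0
tool_pos: [0.5926, 0.0077, 0.4511]
eef_rot: [-0.623, 0.329, -0.333, 0.626]
contact_force: [1.1, 0.1, 0.7]
opening: 0.396
```

Run:
```python
from plant import r
from h import *
s=r.get_state(); print(polar(s))
w=r.get_calibration("wrist")
im=r.snapshot("wrist"); cv2.imwrite("pics/wrist16.png",im[:,:,::-1])
h=np.array([.5236,.0874,.182])
for a in (-58,-55,-52,-49):
    R=Ry(a);print(a,[proj(w,h+q*R[:,0])[0].round(1) for q in (.024,.06,.11)])
im=r.snapshot("side"); crop(im[:,:,::-1],230,100,390,220,4,"pics/side16c.png")
```

```text
{'ang': np.float64(-49.4), 'rad': np.float64(107.5), 'z': np.float64(0.4511), 'yaw': np.float64(-55.84), 'Ft': np.float64(0.95), 'Fr': np.float64(0.66), 'Fz': np.float64(0.73), 't': 21.0, 'op': 0.396}
-58 [array([301.5, 100.5]), array([300.7, 142.8]), array([299.7, 196.1])]
-55 [array([302.9, 100.5]), array([304.2, 142.8]), array([305.8, 196.2])]
-52 [array([304.4, 100.5]), array([307.7, 142.7]), array([311.9, 195.9])]
-49 [array([305.9, 100.3]), array([311.2, 142.3]), array([317.9, 195.4])]
```

View pics/wrist16.png

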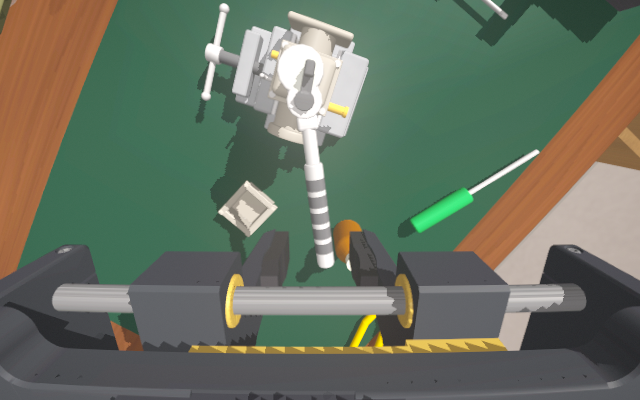

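View pics/side16c.png

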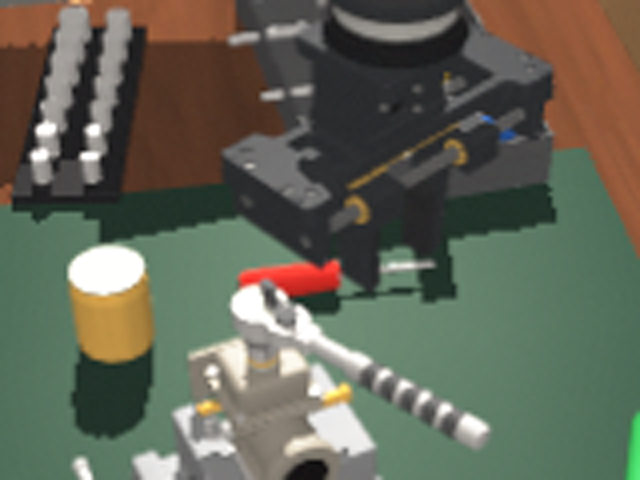

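Run:
```python
from plant import r
from h import *
crop(cv2.imread("pics/wrist16.png"),250,30,370,120,6,"pics/wrist16c.png")
s=r.get_state(); print(s["contact_force"],np.abs(s["qd"]).max())
```

```text
[ 0.22239311  0.13366552 -0.71416751] 0.030325772645115625
```

View pics/wrist16c.png

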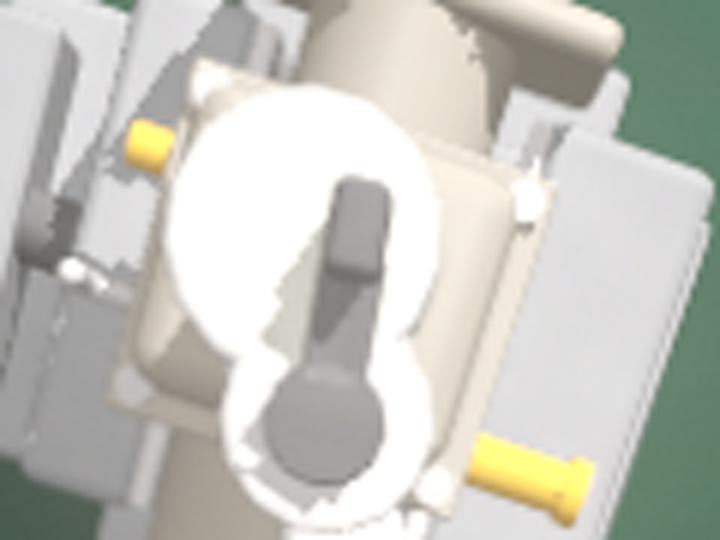

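Run:
```python
from plant import r
print(r.finish_job())
```

```text
the job is handed in; nothing more can be done
None
```

I flipped the lever to tighten, checked that the ratchet free-wheels, screwed the plug down and nipped it up to about 2.2–2.3 Nm. I then let go and handed the job in at about 21 s of the 72 s allowed.

- **Lever:** it clicked over at about 5 N. The last wrist picture puts it at roughly 0.74 rad, on the tighten side.
- **Free-wheel:** I swung the handle back about 47°, and it took about 1.3 N. I did not track the socket mark itself, so "the plug stayed put" rests on that low force.
- **Screwing down:** this was one long clockwise stroke rather than several, because the wrist had enough range. It ran at about 6 N until the plug seated, near −55° handle angle in the world frame.
- **Nipping up:** the force held at about 12–13 N over roughly 2°, which I take as the washer squeezing. It then climbed to 16.2 N. The highest torque I measured was 2.2–2.3 Nm, well under the 3 Nm at which the thread strips.
- **Afterwards:** the handle sprang back several degrees when I released it, more than I expected. Allowing for that spring, the load and unload readings leave about 0.03 rad of lasting turn, which agrees with a squeezed washer. I did not re-torque it to confirm.

My handle-angle estimates from different pictures disagreed by about 3°, so I relied on the forces instead. At hand-in the force on the tool was near zero and the gripper was well above everything. I knocked nothing on the mat that I could see, though I did not measure the other items afterwards.

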